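# Meter carved rosettes from a tipping trough

### The arm

A 6-joint arm with a two-finger parallel gripper is mounted at the origin on the work surface. World frame = base frame: x ahead of the robot, y to its left, z up, the work surface at z = 0. Lengths are in m, angles in degrees, forces in N, time in s.
With the tool pointing down it reaches from about 0.325 to 0.9 m from the base axis. Payload 6.1 kg.
Tool frame: the origin (TCP) lies at the very end of the fingers, on their centre line; the grasp point (between the pads) lies 19 mm behind it; z points along the fingers, x is the direction in which the jaws open and shut, and the axes are right-handed (so a half turn about z gives the same grasp; the last joint's range is limited). The gripper opens to 87 mm and grips with 3 to 60 N. Pads are 19 mm wide; open, the fingers measure 117 mm over their backs; the gripper's body (75 mm by 190 mm) begins 51 mm behind the grasp point.
Start: joints at [-77.756, 12.628, 87.462, -0, 79.91, -7.225], TCP at [0.208, -0.589, 0.223] pointing down, gripper open.
Joint ranges: [-170.65, 170.65], [-52.31, 119.04], [5.05, 147.46], [-71.25, 251.25], [11.57, 151.72], [-153.62, 153.62]. Speed limits (degrees/s): [147.25, 147.25, 172.46, 180, 180, 180].

### API

Orientations are given as [roll, pitch, yaw] about the fixed x, y, z axes, in that order (R = Rz(yaw) Ry(pitch) Rx(roll)).
In Python, from cell import ctrl, imaging, workorder, spotter gives the robot as it stands. The module is installed in compiled form; this text tells all that it offers.
- The arm moves only by the tool jog_arm, never from a script. Its argument "increments" is a list of rows, each a list of 6 numbers: the shift along the tool's x, y, z in mm, then the turn, a rotation vector about the tool's x, y, z in rad. In form: [[x, y, z, ax, ay, az], ...]. A call has 1 to 20 rows; each row shifts and turns the commanded pose from where the row before left it, along the tool's axes as they then stand; what a row does not reach is not made up. A row lasts 1/12 s, in which the tool goes at most 41.7 mm and 7.16 degrees, less where a joint would pass 70% of its speed; a pose out of reach is approached as far as the arm can. A call with a gripper value outside its range is refused whole. "gripper" is the closure, from 0 (fully open) to 1 (shut), set as the call begins (left out, the last holds). The fingers move at their own pace and stop on an object; "force" is the grip in N (left out, the last holds). Time passes only in rows, so rows that do not move let the fingers close. It gives the time, the measured TCP pose, the force and the opening at its end, in the units of the state.
- ctrl.sense(): the state, without advancing time (a new reading comes with each control period).
- imaging.get_image(name): name is "side" or "top"; returns a dict with "pixels" (384x512x3 uint8, red, green, blue), "mtx" (3x3 intrinsics, pixels), "view" (4x4, takes a point from world to camera coordinates). Camera axes: x right, y down, z forward; pixel columns grow to the right and rows downward; lengths in m; the calibration is good to about 2 mm. A picture is of the moment at which its call begins. There is no depth.
- workorder.close_job(): hands the job in, once; it reports no verdict.
Trained networks look in the newest picture that a camera, given by its name, has taken for a name from the list of things; names that differ only in an ending like _2 or _b are one class to them, and where a whole thing is asked for, a point or a joint stands for the part that bears it (a point fixed in the world has none). Each returns a list of dicts, best first, with "conf" (0 to 1); they miss things now and then, are a little off and sometimes report something else, mostly with a low value. They report only what shows in the picture. A call takes as long as a camera call. They do not tell look-alikes from the thing itself.
- spotter.find_in(query, camera): "bbox" ([left, top, right, bottom] in pixels, round what is visible of it).
- spotter.cut_out(query, camera): "mask" (384x512 bool, what is visible of it) and "bbox" ([left, top, right, bottom] in pixels, round what is visible of it).
The state is a dict: "time_s": time; "joint_positions": joint angles; "dq": joint speeds; "effort": joint torques, N m; "tool_pos": TCP position; "tool_rot": TCP orientation; "ft_force": force on the tool from outside, world axes, zero at the start; "wrist_torque": the same for the moment, N m; "finger_gap": opening from 0.0 (shut) to 1.0 (fully open).
Only numpy, scipy, OpenCV 4.12 (cv2) and the standard library are available. Lean on these libraries where they do the work, as an engineer would, in place of code of your own. Each camera call takes 0.05 s, during which the arm holds its last target.

### The job

Stand the empty tray on the bench under the trough's lip, then raise the trough's handle little by little until rosettes begin to slide out, and meter just three or four of the six into the tray before letting the trough back down to rest. Then carry the tray level by its bar, rosettes inside, and set it down in the middle of the cork board. Do not touch the rosettes with the gripper, spill none, and leave the other tools and pots where they are.

Things in the scene. Friction and masses are not known exactly. Their poses are not given: they have to be found in the camera images.
- trough (a joint): tilt of the wooden trough, rad: 0 = at rest on its stand, grows as the handle end is lifted and the lip end dips (up to 1.1). Gravity swings it back to 0 when let go (about 3 to 4 N at the handle), with hardly any friction. Wood friction varies: the first rosette slides somewhere between 0.2 and 0.4 rad, the next ones each about 0.05 rad later; one that slides runs out by itself
- trough_grip (a point): middle of the trough's round handle bar (14 diameter, parallel to the hinge, 80 clear between its two uprights), across the rear of the trough. At rest it is 189 above the bench, 172 behind the hinge axis and 104 above it. Below the bar, between the uprights, 40 mm are free
- trough_hinge (a point): middle of the trough's horizontal hinge axis, on the fixed stand, 85 above the bench. Its x axis points horizontally along the trough towards the lip, y along the hinge axis, z up; these axes do not tilt with the trough
- trough_lip (a point): middle of the floor's edge at the open lip, 35 ahead of the hinge axis, at rest 91 above the bench; its axes turn with the trough (x towards the lip). Under it 80 mm are free at rest, 60 when tilted. The channel is 36 wide, 204 long and holds one file of six rosettes, 34 apart, the first 17 behind the lip. Its rounded floor falls to the lip, at rest, by 14, 11, 8, 5, 2 and -1 degrees under rosettes 1 to 6
- drop_point (a point): point on the bench 95 mm ahead of the hinge, beyond the lip, on the trough's centre line: the tray's centre belongs over it, its long side along the trough and its bar at the end away from the trough (the stand's foot ends 2 mm behind the hinge axis). x axis as at trough_hinge
- tray_bar (a point): middle of the tray's square cross bar (14 x 14 mm, 110 clear length between its uprights), 85 above what the tray stands on, 40 along the tray's +x from its centre. Its axes are the tray's: x along the tray, y along the bar
- tray_floor (a point): centre of the inner floor of the open plywood tray: outside 170 (x) x 110 (y) x 36 tall (122 wide over the uprights of its bar), walls and floor 6 thick; this point is 6 above its underside. Mass 0.3 kg
- tray: the tray, origin under its centre, axes as at tray_bar
- board_center (a point): centre of the upper face of the thin cork gluing board lying fixed on the bench, 200 (x) x 150 (y) x 8 thick
- rosette1_center (a point): centre of a round carved wooden rosette, 30 diameter, 14 thick, about 12 g; number 1 in the file counted from the lip, at the start
- rosette2_center (a point): centre of a round carved wooden rosette, 30 diameter, 14 thick, about 12 g; number 2 in the file counted from the lip, at the start
- rosette3_center (a point): centre of a round carved wooden rosette, 30 diameter, 14 thick, about 12 g; number 3 in the file counted from the lip, at the start
- rosette4_center (a point): centre of a round carved wooden rosette, 30 diameter, 14 thick, about 12 g; number 4 in the file counted from the lip, at the start
- rosette5_center (a point): centre of a round carved wooden rosette, 30 diameter, 14 thick, about 12 g; number 5 in the file counted from the lip, at the start
- rosette6_center (a point): centre of a round carved wooden rosette, 30 diameter, 14 thick, about 12 g; number 6 in the file counted from the lip, at the start
- chisel_a_mid (a point): wood-handled chisel, 220 long, lying on the bench between robot and trough (not to be disturbed); this point is at its middle
- chisel_b_mid (a point): wood-handled chisel, 240 long, lying near the robot, to its right (not to be disturbed); this point is at its middle
- chisel_c_mid (a point): narrow wood-handled chisel, 230 long, lying at the back of the bench, to the left (not to be disturbed); this point is at its middle
- mallet_mid (a point): square-headed dark wooden carver's mallet, head 110 x 70 x 70, lying on the far left of the bench (not to be disturbed); this point is at its middle
- canister_mid (a point): dark canister with a bare steel top, 66 diameter, 150 tall, standing at the back (not to be disturbed); this point is at its middle
- gluepot_mid (a point): white jar with grey cap, 68 diameter, 90 tall, standing at the back (not to be disturbed); this point is at its middle
Things that resemble listed ones, but are neither listed nor needed, are in the scene too. What is shaped like the part that bears rosette5_center but grey or red is not meant. Leave any orange look-alike of the tray alone.

How it is judged:
By the outcome, as a careful person would: the job done as asked, in the order asked, and still so for the second after the job is handed in, with the robot touching nothing.
It also fails if it takes over 72 s, if anything falls off the work surface, if the arm or the gripper's body presses on something with over 40 N, if the wrist force passes 120 N, or if a joint passes its speed limit or range.

## Working session

There is one attempt and no reset: what is moved stays moved. The work goes in short steps, Python scripts to look and compute and a tool call to move; the robot and the scene stay as the last step left them, time stands still between calls to the robot, and variables do not carry over. Pictures are saved under pics/ and viewed, and the job is handed in when it is done.

Besides the shell and the picture viewer there is one more tool, called after "Call:" in YAML: its name, and indented under it one key for each argument. jog_arm: Moves the arm, as the interface text tells. Its arguments: {"type":"object","properties":{"increments":{"type":"array","items":{"type":"array","items":{"type":"number"}}},"gripper":{"type":"number"},"force":{"type":"number"}},"required":["increments"]}

```bash
mkdir -p pics; python3 - <<'E'
from cell import ctrl, imaging, workorder, spotter
import cv2,numpy as np
for n in("side","top"):
    im=imaging.get_image(n); p=im["pixels"]
    cv2.imwrite(f"pics/{n}0.png",cv2.resize(p[:,:,::-1],(800,600),interpolation=cv2.INTER_CUBIC))
    print(n,im["mtx"].round(1).tolist(),im["view"].round(3).tolist())
s=ctrl.sense();print(s)
E
```

```text
side [[414.2, 0.0, 254.8], [0.0, 414.2, 181.4], [0.0, 0.0, 1.0]] [[-0.711, -0.703, -0.001, 0.39], [-0.405, 0.411, -0.817, 0.265], [0.574, -0.58, -0.577, 0.811], [0.0, 0.0, 0.0, 1.0]]
top [[369.0, 0.0, 251.8], [0.0, 369.0, 193.6], [0.0, 0.0, 1.0]] [[0.003, -1.0, -0.005, 0.069], [-0.994, -0.002, -0.113, 0.481], [0.113, 0.006, -0.994, 1.001], [0.0, 0.0, 0.0, 1.0]]
{'time_s': 0.1, 'joint_positions': array([-7.77582322e+01,  1.26703460e+01,  8.75180407e+01, -5.98216874e-04,
        7.99088667e+01, -7.22369470e+00]), 'dq': array([ 0.03432922, -0.06197719, -0.14109474, -0.05727169,  0.06840651,
        0.12252022]), 'effort': array([ 1.24357604e-03, -4.95942056e+01, -3.88518906e+01,  7.00926734e-02,
        5.15871635e-02, -7.33611000e-05]), 'tool_pos': array([ 0.20816514, -0.58874234,  0.22156151]), 'tool_rot': array([-1.79988355e+02,  9.65556318e-02, -7.05344224e+01]), 'ft_force': array([-0.16492386, -0.0305037 ,  0.66212193]), 'wrist_torque': array([-0.02319786,  0.0175632 ,  0.01530116]), 'finger_gap': 0.9961606206106468}
```

View pics/side0.png

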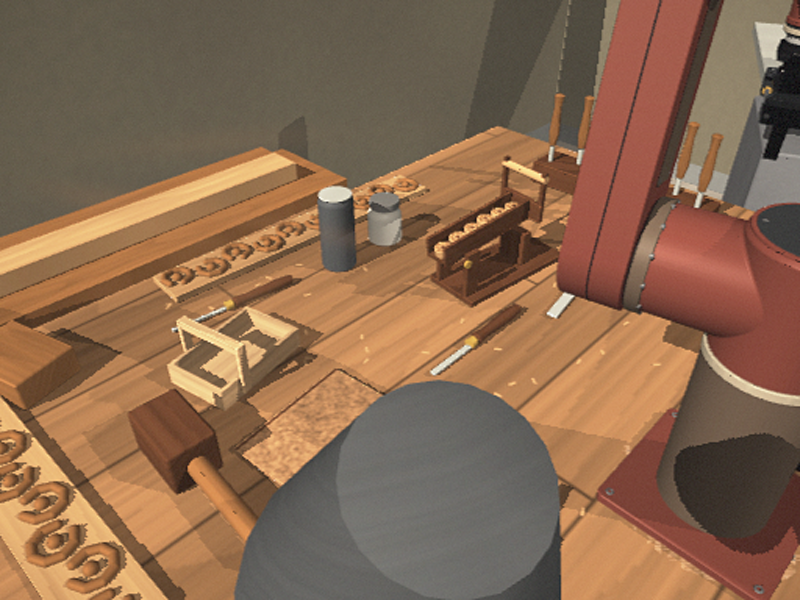

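View pics/top0.png

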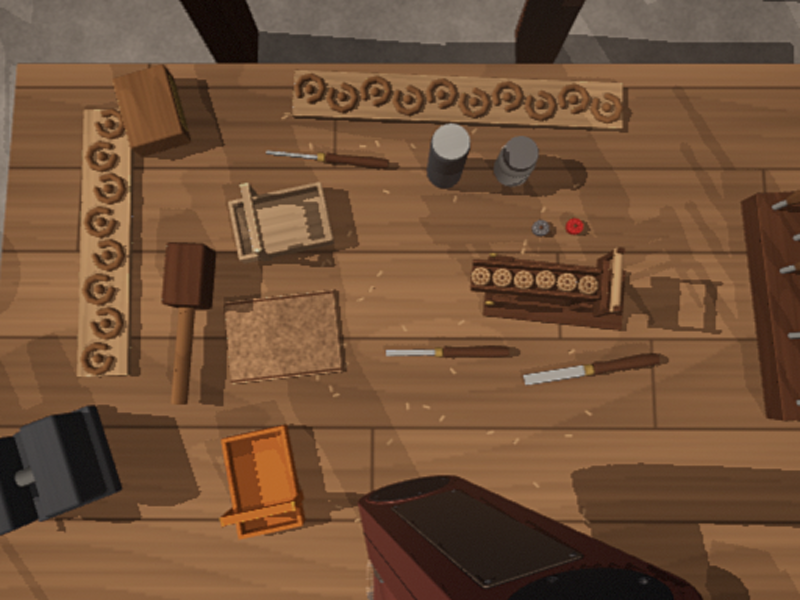

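```bash
cat > h.py <<'E'
import numpy as np,cv2
from cell import ctrl, imaging, workorder, spotter
def proj(im,P):
    P=np.atleast_2d(P); V=np.array(im["view"]);K=np.array(im["mtx"])
    c=P@V[:3,:3].T+V[:3,3]; q=c@K.T; return q[:,:2]/q[:,2:]
def ray(im,uv,z):
    V=np.array(im["view"]);K=np.array(im["mtx"]);R=V[:3,:3];C=-R.T@V[:3,3]
    d=R.T@np.linalg.inv(K)@np.array([uv[0],uv[1],1.]); s=(z-C[2])/d[2]; return C+s*d
def tri(ims,uvs):
    A=[];b=[]
    for im,uv in zip(ims,uvs):
        V=np.array(im["view"]);K=np.array(im["mtx"]);R=V[:3,:3];C=-R.T@V[:3,3]
        d=R.T@np.linalg.inv(K)@np.array([uv[0],uv[1],1.]);d/=np.linalg.norm(d)
        M=np.eye(3)-np.outer(d,d);A.append(M);b.append(M@C)
    return np.linalg.lstsq(np.vstack(A),np.hstack(b),rcond=None)[0]
def crop(im,x0,y0,x1,y1,s,fn,pts=None):
    p=im["pixels"][:,:,::-1].copy()[y0:y1,x0:x1]
    p=cv2.resize(p,None,fx=s,fy=s,interpolation=cv2.INTER_CUBIC)
    if pts is not None:
        for q in pts: cv2.circle(p,(int((q[0]+.5-x0)*s),int((q[1]+.5-y0)*s)),2,(255,0,255),-1)
    step=10
    for x in range((x0//step+1)*step,x1,step):
        cv2.line(p,(int((x-x0)*s),0),(int((x-x0)*s),4 if x%50 else 12),(255,255,255),1)
        if x%20==0: cv2.putText(p,str(x),(int((x-x0)*s)-8,22),0,.35,(255,255,255),1)
    for y in range((y0//step+1)*step,y1,step):
        cv2.line(p,(0,int((y-y0)*s)),(4 if y%50 else 12,int((y-y0)*s)),(255,255,255),1)
        if y%20==0: cv2.putText(p,str(y),(12,int((y-y0)*s)+4),0,.35,(255,255,255),1)
    cv2.imwrite(fn,p)
E
python3 - <<'E'
from h import *
t=imaging.get_image("top");s=imaging.get_image("side")
import pickle;pickle.dump((t,s),open("im0.pkl","wb"))
crop(t,140,110,220,250,4,"pics/t_tray.png")
crop(t,290,150,410,215,6,"pics/t_trough.png")
crop(s,90,180,250,310,5,"pics/s_tray.png")
crop(s,260,90,370,200,5,"pics/s_trough.png")
for q,c in(("tray","top"),("tray","side"),("trough","top"),("trough","side"),("trough_grip","top"),("rosette5_center","top"),("rosette5_center","side")):
    print(q,c,[(np.round(r["bbox"],1).tolist(),round(r["conf"],2)) for r in spotter.find_in(q,c)])
E
```

```text
tray top [([138.4, 273.7, 195.3, 343.5], 0.96), ([146.3, 115.4, 213.1, 168.2], 0.94), ([302.2, 159.2, 396.8, 199.5], 0.43)]
tray side [([108.1, 195.9, 191.8, 261.9], 0.96)]
trough top [([302.6, 157.8, 398.7, 202.6], 0.61)]
trough side [([275.0, 98.4, 350.8, 175.9], 0.82), ([203.6, 119.7, 226.1, 175.6], 0.64)]
trough_grip top [([313.5, 86.4, 343.2, 125.2], 0.66), ([342.1, 174.2, 353.5, 184.4], 0.59), ([298.2, 157.7, 399.5, 203.9], 0.56)]
rosette5_center top [([342.4, 141.8, 352.3, 148.4], 0.67), ([362.3, 140.2, 372.8, 147.4], 0.39)]
rosette5_center side [([272.0, 99.5, 349.5, 170.5], 0.67)]
```

View pics/t_tray.png

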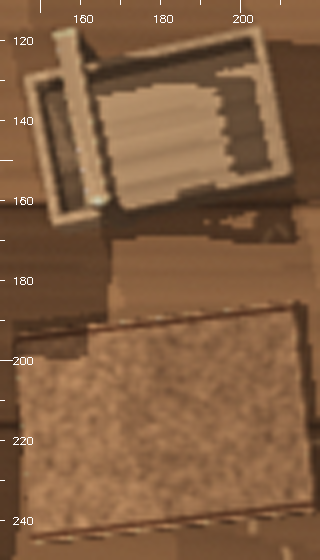

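View pics/t_trough.png

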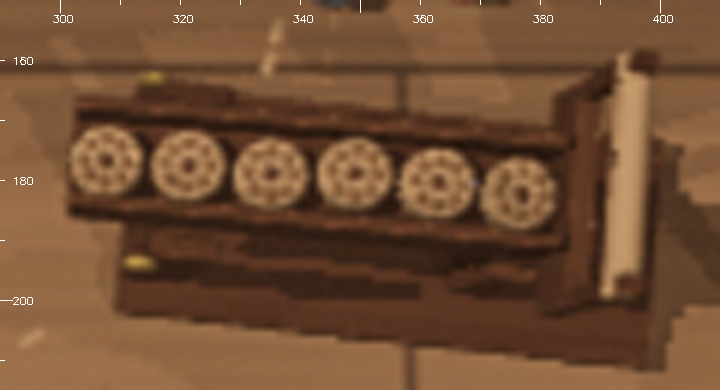

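View pics/s_tray.png

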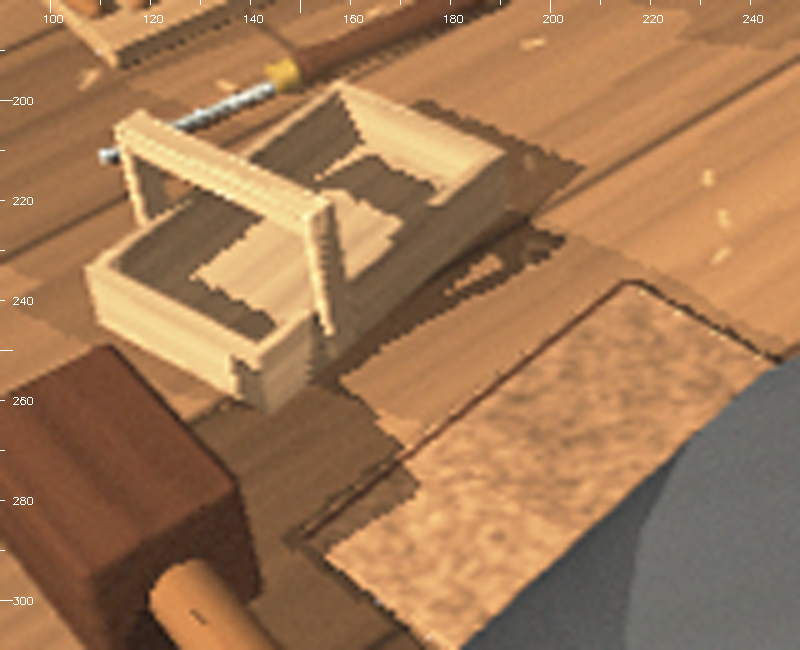

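View pics/s_trough.png

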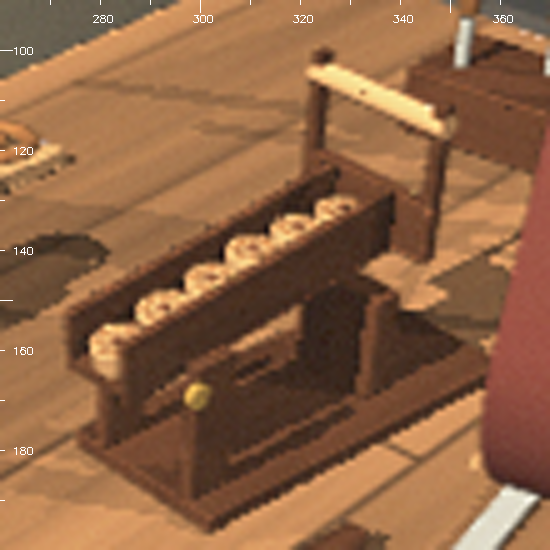

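```bash
cat > fit.py <<'E'
from h import *
import pickle
from scipy.optimize import least_squares
t,s=pickle.load(open("im0.pkl","rb"))
def fit(model,obs,x0):
    # model: list of local pts ; obs: list (im,idx,uv)
    def w(p):
        c,sn=np.cos(p[2]),np.sin(p[2]); m=np.array(model)
        return np.c_[p[0]+c*m[:,0]-sn*m[:,1],p[1]+sn*m[:,0]+c*m[:,1],m[:,2]]
    def f(p):
        W=w(p); return np.hstack([proj(im,W[i])[0]-np.array(uv) for im,i,uv in obs])
    r=least_squares(f,x0,loss="soft_l1"); return r.x,f(r.x).reshape(-1,2).round(1).tolist(),w(r.x)
# tray
M=[[-.085,.055,.036],[-.085,-.055,.036],[.085,-.055,.036],[.085,.055,.036],[.040,.058,.092],[.040,-.058,.092]]
# +x to +y world => yaw ~ 90+; local +y -> world -x (image down)
obs=[(t,3,(153,165.5)),(t,2,(147,129)),(t,0,(213,153)),(t,1,(204.5,117)),(t,4,(165,160)),(t,5,(156,118)),
(s,2,(108,233)),(s,3,(142,252)),(s,0,(191,210)),(s,1,(157.5,196.5))]
p,r,W=fit(M,obs,[.6,.25,1.6]);print("tray",p.round(4),np.degrees(p[2]),r)
bar=p[:2]+.04*np.array([np.cos(p[2]),np.sin(p[2])]);print("bar",bar)
# board
M=[[-.1,.075,.008],[-.1,-.075,.008],[.1,-.075,.008],[.1,.075,.008]]
obs=[(t,1,(215,185.5)),(t,0,(218.5,237)),(t,2,(144,193)),(t,3,(147.5,243)),(s,1,(215.5,236.5)),(s,2,(150,287))]
p,r,W=fit(M,obs,[.4,.25,1.6]);print("board",p.round(4),np.degrees(p[2]),r)
# trough
obs=[]
M=[[0,.037,.085],[0,-.037,.085],[-.172,.04,.189],[-.172,-.04,.189]]
for im,uv in((t,(393,198)),):pass
A=tri([t,s],[(394.5,161),(323.5,104.5)]);B=tri([t,s],[(392.5,198),(349,115)]);print("handle ends",A,B,np.linalg.norm(A-B),(A+B)/2)
print("pins",ray(t,(315,163),.085),ray(t,(313.5,193.7),.085),tri([t,s],[(313.5,193.7),(299,169.3)]))
for q in[(307.5,176.5),(321,177.5),(335,178.8),(349,178.5),(362.5,180.5),(376,182)]: print(ray(t,q,.105).round(4))
E
python3 fit.py
```

```text
tray [0.6275 0.2744 1.7921] 102.68006713293846 [[0.2, 1.0], [-1.0, 0.0], [-0.2, 0.4], [0.4, -0.7], [-0.6, -0.0], [0.2, 0.4], [-0.9, 0.2], [-0.1, -0.8], [0.2, -0.4], [0.5, -1.1]]
bar [0.61867598 0.31346555]
board [0.4204 0.2699 1.6763] 96.04569248437544 [[-1.2, 0.0], [0.2, 1.3], [-0.1, -0.3], [0.1, 2.7], [-0.3, -2.0], [-0.3, -1.4]]
handle ends [ 0.5409154  -0.26897098  0.18714806] [ 0.45166462 -0.26113587  0.18794711] 0.08959759789547295 [ 0.49629001 -0.26505343  0.18754759]
pins [ 0.55602313 -0.09776166  0.085     ] [ 0.47403786 -0.09247177  0.085     ] [ 0.47497863 -0.09256687  0.0817038 ]
[ 0.5165 -0.0744  0.105 ]
[ 0.514  -0.1093  0.105 ]
[ 0.5107 -0.1454  0.105 ]
[ 0.5115 -0.1815  0.105 ]
[ 0.5064 -0.2162  0.105 ]
[ 0.5025 -0.2509  0.105 ]
```

```bash
cat >> h.py <<'E'
from scipy.spatial.transform import Rotation as Ro
def rot(s): return Ro.from_euler("xyz",s["tool_rot"],degrees=True)
def delta(pos,rpy,s=None):
    s=s or ctrl.sense(); R=rot(s); d=R.inv().apply(np.array(pos)-s["tool_pos"])*1000
    rv=(R.inv()*Ro.from_euler("xyz",rpy,degrees=True)).as_rotvec()
    print("t",round(s["time_s"],2),"pos",s["tool_pos"].round(4),"rot",s["tool_rot"].round(2),"F",s["ft_force"].round(1),"gap",round(s["finger_gap"],3)); print("shift mm",d.round(1),"turn",rv.round(4)); return d,rv
E
python3 - <<'E'
from h import *
delta([.208,-.589,.30],[180,0,-77.3])
# after turn
R=Ro.from_euler("xyz",[180,0,-77.3],degrees=True)
print(R.inv().apply(np.array([.6187-.208,.3135+.589,0]))*1000)
E
```

```text
t 0.55 pos [ 0.2083 -0.5893  0.2225] rot [180.     0.   -70.53] F [ 0.9 -0.5  0.3] gap 1.0
shift mm [ -0.3   0.2 -77.5] turn [0.     0.     0.1181]
[-7.90129090e+02 -5.99063237e+02 -7.33640875e-14]
```

Call:
jog_arm:
  increments:
    - [0,0,-19,0,0,0.0295]
    - [0,0,-20,0,0,0.0295]
    - [0,0,-20,0,0,0.0295]
    - [-6,-4,-19,0,0,0.0295]
    - [-16,-12,0,0,0,0]
    - [-24,-18,0,0,0,0]
    - [-24,-18,0,0,0,0]
    - [-24,-18,0,0,0,0]
    - [-24,-18,0,0,0,0]
    - [-24,-18,0,0,0,0]
    - [-24,-18,0,0,0,0]
    - [-24,-18,0,0,0,0]
    - [-24,-18,0,0,0,0]
    - [-24,-18,0,0,0,0]
    - [-24,-18,0,0,0,0]
    - [-24,-18,0,0,0,0]
    - [-24,-18,0,0,0,0]
    - [-24,-18,0,0,0,0]
    - [-24,-18,0,0,0,0]
    - [-24,-18,0,0,0,0]
  gripper: 0
  force: 50

```text
time_s: 2.22
tool_pos: [0.4034, -0.1522, 0.3009]
tool_rot: [-180.0, -0.0, -77.3]
ft_force: [0.6, -0.0, 0.1]
finger_gap: 1.0
```

```bash
python3 - <<'E'
from h import *
delta([.6187,.3135,.20],[180,0,-77.3])
E
```

```text
t 2.22 pos [ 0.4034 -0.1522  0.3009] rot [-1.7996e+02 -4.0000e-02 -7.7300e+01] F [ 0.6 -0.   0.1] gap 1.0
shift mm [-407.1 -312.3  100.8] turn [-0.0007 -0.0007 -0.    ]
```

Call:
jog_arm:
  increments:
    - [-24,-18.4,0,0,0,0]
    - [-24,-18.4,0,0,0,0]
    - [-24,-18.4,0,0,0,0]
    - [-24,-18.4,0,0,0,0]
    - [-24,-18.4,0,0,0,0]
    - [-24,-18.4,0,0,0,0]
    - [-24,-18.4,0,0,0,0]
    - [-24,-18.4,0,0,0,0]
    - [-24,-18.4,0,0,0,0]
    - [-24,-18.4,12,0,0,0]
    - [-24,-18.4,12,0,0,0]
    - [-24,-18.4,12,0,0,0]
    - [-24,-18.4,12,0,0,0]
    - [-24,-18.4,12,0,0,0]
    - [-24,-18.4,12,0,0,0]
    - [-24,-18.4,12,0,0,0]
    - [-14,-12,10,0,0,0]
    - [-8,-6,6,0,0,0]
    - [0,0,0,0,0,0]
    - [0,0,0,0,0,0]

```text
time_s: 3.88
tool_pos: [0.6181, 0.3108, 0.2001]
tool_rot: [179.9, -0.0, -77.3]
ft_force: [0.2, -1.0, 0.5]
finger_gap: 1.0
```

```bash
python3 - <<'E'
from h import *
s=ctrl.sense();d=delta([.6187,.3135,.066],[180,0,-77.3],s)
t=imaging.get_image("top");q=imaging.get_image("side")
crop(t,120,90,250,190,6,"pics/t1.png",proj(t,np.array([s["tool_pos"]])))
crop(q,90,130,230,270,4,"pics/s1.png",proj(q,np.array([s["tool_pos"],[.6187,.3135,.092]])))
E
```

```text
t 3.88 pos [0.6181 0.3108 0.2001] rot [ 1.7992e+02 -4.0000e-02 -7.7260e+01] F [ 0.2 -1.   0.5] gap 1.0
shift mm [ -2.6  -1.4 134.1] turn [ 0.0014 -0.0006  0.0006]
```

View pics/t1.png

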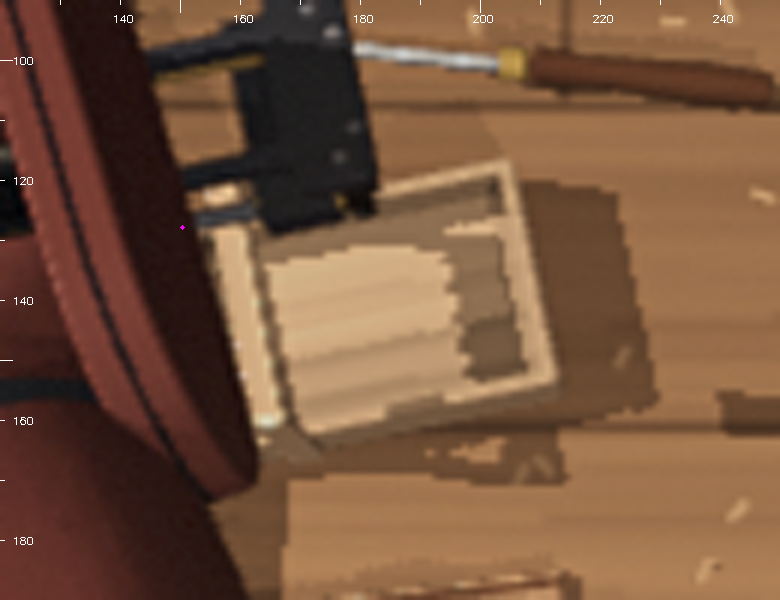

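View pics/s1.png

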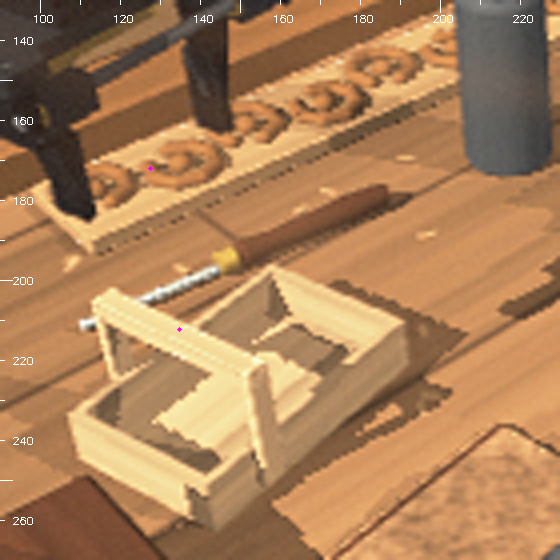

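Call:
jog_arm:
  increments:
    - [-2.5,-1.4,10,0,0,0]
    - [0,0,20,0,0,0]
    - [0,0,20,0,0,0]
    - [0,0,20,0,0,0]
    - [0,0,20,0,0,0]
    - [0,0,16,0,0,0]
    - [0,0,14,0,0,0]
    - [0,0,9,0,0,0]
    - [0,0,5,0,0,0]
    - [0,0,0,0,0,0]
    - [0,0,0,0,0,0]

```text
time_s: 4.9
tool_pos: [0.6198, 0.3139, 0.0672]
tool_rot: [-179.9, 0.0, -77.3]
ft_force: [-0.0, -0.3, 0.6]
finger_gap: 1.0
```

```bash
python3 - <<'E'
from h import *
s=ctrl.sense();d=delta([.6187,.3135,.066],[180,0,-77.3],s)
q=imaging.get_image("side")
crop(q,60,130,230,270,4,"pics/s2.png")
E
```

```text
t 4.9 pos [0.6198 0.3139 0.0672] rot [-1.7995e+02  1.0000e-02 -7.7300e+01] F [-0.  -0.3  0.6] gap 1.0
shift mm [0.2 1.2 1.2] turn [-0.0009  0.0001 -0.    ]
```

View pics/s2.png

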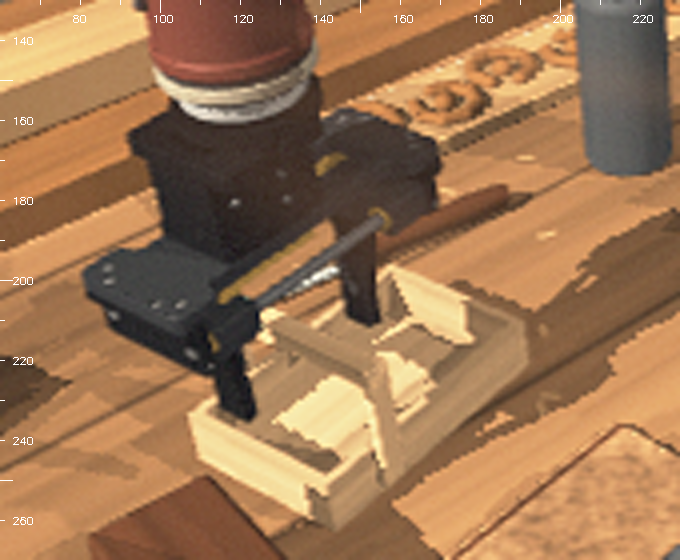

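Call:
jog_arm:
  increments:
    - [0,0,1,0,0,0]
    - [0,0,0,0,0,0]
    - [0,0,0,0,0,0]
    - [0,0,0,0,0,0]
    - [0,0,0,0,0,0]
    - [0,0,0,0,0,0]
    - [0,0,0,0,0,0]
    - [0,0,0,0,0,0]
    - [0,0,0,0,0,0]
    - [0,0,0,0,0,0]
  gripper: 1
  force: 50

```text
time_s: 5.78
tool_pos: [0.6193, 0.3139, 0.0655]
tool_rot: [180.0, -0.0, -77.3]
ft_force: [0.0, 0.0, -0.2]
finger_gap: 0.32
```

```bash
python3 - <<'E'
from h import *
s=ctrl.sense();d=delta([.6187,.3135,.095],[180,0,-95.2],s)
R=Ro.from_euler("xyz",[180,0,-95.2],degrees=True)
print(R.inv().apply(np.array([.5262,.0399,0.])-[s["tool_pos"][0],s["tool_pos"][1],0])*1000)
E
```

```text
t 5.78 pos [0.6193 0.3139 0.0655] rot [180.    -0.   -77.29] F [ 0.   0.  -0.2] gap 0.32
shift mm [  0.2   0.7 -29.5] turn [ 1.000e-04 -0.000e+00  3.126e-01]
[2.81295122e+02 6.78854308e+01 8.31356756e-15]
```

Call:
jog_arm:
  increments:
    - [0,0,0,0,0,0]
    - [0,0,0,0,0,0]
    - [0,0,0,0,0,0]
    - [0,0,0,0,0,0]
    - [0,0,0,0,0,0]
    - [0,0,0,0,0,0]
    - [0,0,0,0,0,0]

```text
time_s: 6.37
tool_pos: [0.6193, 0.3138, 0.0655]
tool_rot: [180.0, -0.0, -77.3]
ft_force: [0.0, -0.8, -0.4]
finger_gap: 0.152
```

Call:
jog_arm:
  increments:
    - [0,0,-4,0,0,0]
    - [0,0,-8,0,0,0]
    - [0,0,-8,0,0,0]
    - [0,0,-4,0,0,0]
    - [8,0,0,0,0,0]
    - [16,0,0,0,0,0]
    - [20,0,0,0,0,0]
    - [20,0,0,0,0,0]
    - [16,0,0,0,0,0.039]
    - [10,0,0,0,0,0.039]
    - [0,0,0,0,0,0.039]
    - [0,0,0,0,0,0.039]
    - [0,0,0,0,0,0.039]
    - [0,0,0,0,0,0.039]
    - [0,0,0,0,0,0.039]
    - [0,0,0,0,0,0.039]
    - [0,0,0,0,0,0]
    - [0,0,0,0,0,0]

```text
time_s: 7.87
tool_pos: [0.6387, 0.2256, 0.0894]
tool_rot: [180.0, -0.0, -95.2]
ft_force: [-0.1, 0.2, -3.7]
finger_gap: 0.15
```

```bash
python3 - <<'E'
from h import *
s=ctrl.sense();d=delta([.5262,.0399,.0655],[180,0,-95.2],s)
t=imaging.get_image("top");q=imaging.get_image("side")
crop(q,60,110,240,250,4,"pics/s3.png")
crop(t,120,90,290,220,4,"pics/t3.png")
E
```

```text
t 7.87 pos [0.6387 0.2256 0.0894] rot [179.98  -0.   -95.2 ] F [-0.1  0.2 -3.7] gap 0.15
shift mm [195.1  95.2  23.9] turn [ 0.0003 -0.     -0.    ]
```

View pics/s3.png

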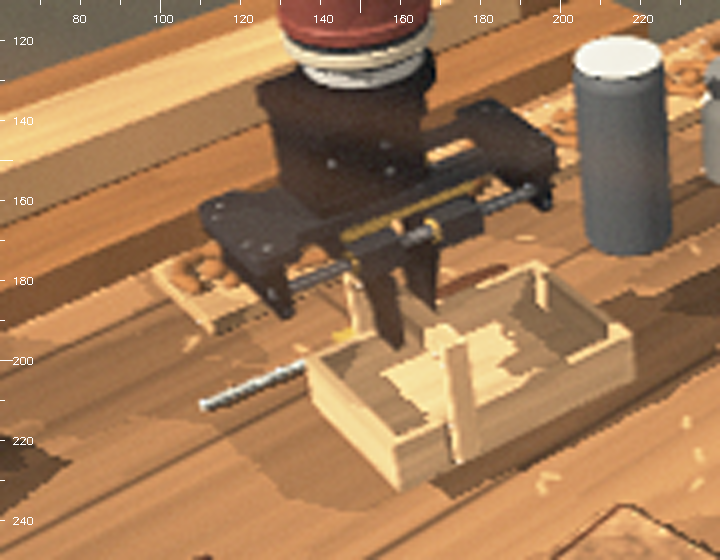

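View pics/t3.png

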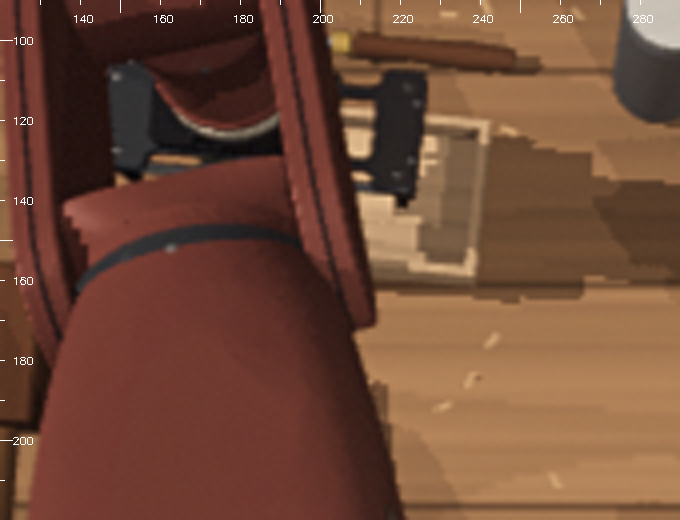

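Call:
jog_arm:
  increments:
    - [8,8,0,0,0,0]
    - [15,15,0,0,0,0]
    - [18,18,0,0,0,0]
    - [18,18,0,0,0,0]
    - [18,18,0,0,0,0]
    - [18,13,0,0,0,0]
    - [18,5,0,0,0,0]
    - [18,0,0,0,0,0]
    - [18,0,0,0,0,0]
    - [16,0,0,0,0,0]
    - [14,0,0,0,0,0]
    - [10,0,0,0,0,0]
    - [6,0,0,0,0,0]
    - [0,0,5,0,0,0]
    - [0,0,6,0,0,0]
    - [0,0,5,0,0,0]
    - [0,0,3,0,0,0]
    - [0,0,0,0,0,0]
    - [0,0,0,0,0,0]

```text
time_s: 9.55
tool_pos: [0.5261, 0.0409, 0.0699]
tool_rot: [179.9, 0.0, -95.1]
ft_force: [-0.7, -0.2, -2.6]
finger_gap: 0.154
```

```bash
cat > tm.py <<'E'
from h import *
# trough frame
H=np.array([.514,-.0945,0.]);YAW=np.radians(84.8)
ex=np.array([np.cos(YAW),np.sin(YAW),0]);ey=np.array([-ex[1],ex[0],0]);ez=np.array([0,0,1.])
def W(x,y,z): return H+ex*x+ey*y+ez*z
E
python3 - <<'E'
from tm import *
s=ctrl.sense();d=delta([.5262,.0399,.0655],[180,0,-95.2],s)
t=imaging.get_image("top");q=imaging.get_image("side")
pts=[W(35,0,91)for _ in ()]+[W(.035,0,.091),W(-.172,0,.196),W(-.172,.04,.196),W(-.172,-.04,.196),W(0,.041,.085),W(0,-.041,.085)]+[W(.095+a*.085,b*.055,.041) for a in(-1,1) for b in(-1,1)]
crop(q,190,90,370,230,4,"pics/s4.png",proj(q,np.array(pts)))
crop(t,210,120,410,250,4,"pics/t4.png",proj(t,np.array(pts)))
E
```

```text
t 9.55 pos [0.5261 0.0409 0.0699] rot [179.93   0.   -95.12] F [-0.7 -0.2 -2.6] gap 0.154
shift mm [ 1.  -0.1  4.4] turn [0.0012 0.0001 0.0013]
```

View pics/s4.png

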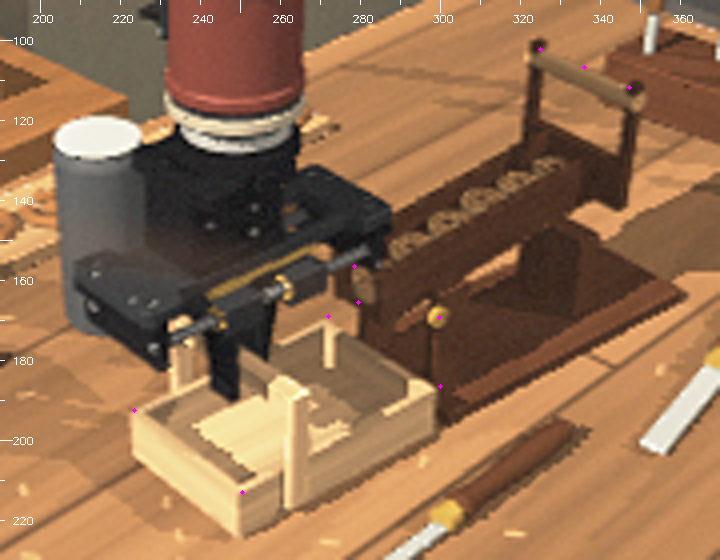

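View pics/t4.png

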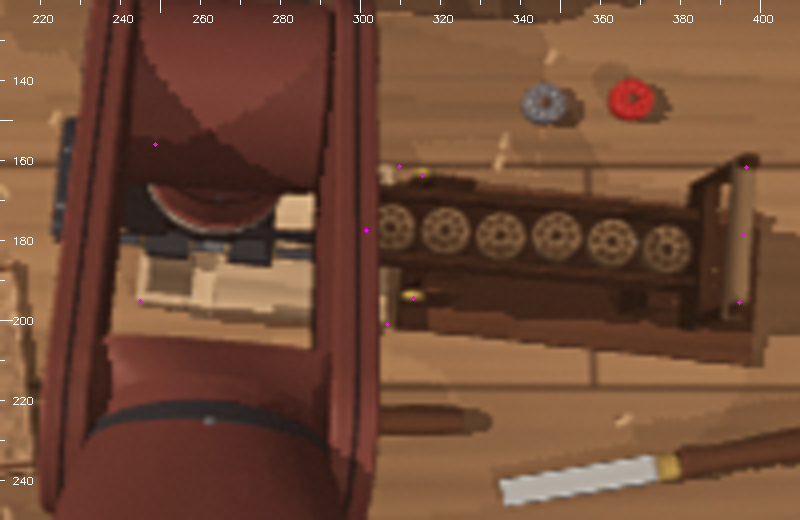

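Call:
jog_arm:
  increments:
    - [1,0,2,0,0,0]
    - [0,0,2,0,0,0]
    - [0,0,0.5,0,0,0]
    - [0,0,0,0,0,0]
    - [0,0,0,0,0,0]

```text
time_s: 10.07
tool_pos: [0.5265, 0.0393, 0.0661]
tool_rot: [-180.0, -0.0, -95.2]
ft_force: [-0.8, 0.8, -3.1]
finger_gap: 0.149
```

Call:
jog_arm:
  increments:
    - [0,0,0,0,0,0]
    - [0,0,0,0,0,0]
    - [0,0,0,0,0,0]
    - [0,0,0,0,0,0]
    - [0,0,0,0,0,0]
    - [0,0,0,0,0,0]
    - [0,0,0,0,0,0]
  gripper: 0.3

```text
time_s: 10.65
tool_pos: [0.5265, 0.0394, 0.0661]
tool_rot: [-180.0, 0.0, -95.2]
ft_force: [-0.0, 0.6, 0.5]
finger_gap: 0.605
```

Call:
jog_arm:
  increments:
    - [0,0,-10,0,0,0]
    - [0,0,-25,0,0,0]
    - [0,0,-35,0,0,0]
    - [0,0,-35,0,0,0]
    - [0,0,-35,0,0,0]
    - [0,0,-35,0,0,0]
    - [10,0.5,-10,0,0,0]
    - [25,0.5,0,0,0,0]
    - [30,1,0,0,0,0]
    - [30,0,0,0,0,0]
    - [30,0,0,0,0,0]
    - [30,0,0,0,0,0]
    - [30,0,0,0,0,0]
    - [30,0,0,0,0,0]
    - [30,0,0,0,0,0]
    - [30,0,0,0,0,0]
    - [20,0,0,0,0,0]
    - [11,0,0,0,0,0]
    - [0,0,0,0,0,0]
    - [0,0,0,0,0,0]

```text
time_s: 12.32
tool_pos: [0.4967, -0.2649, 0.2509]
tool_rot: [180.0, 0.1, -95.2]
ft_force: [-0.5, 0.4, 0.2]
finger_gap: 0.698
```

```bash
python3 - <<'E'
from tm import *
import pickle
s=ctrl.sense();d=delta([.4965,-.2655,.170],[180,0,-95.2],s)
t=imaging.get_image("top");q=imaging.get_image("side")
pickle.dump((t,q),open("im5.pkl","wb"))
crop(q,190,60,370,210,4,"pics/s5.png",proj(q,np.array([s["tool_pos"],[.4965,-.2655,.189]])))
crop(t,220,120,410,250,4,"pics/t5.png")
E
```

```text
t 12.32 pos [ 0.4967 -0.2649  0.2509] rot [ 1.7998e+02  5.0000e-02 -9.5220e+01] F [-0.5  0.4  0.2] gap 0.698
shift mm [ 0.7  0.1 80.9] turn [ 0.0004  0.0009 -0.0004]
```

View pics/s5.png

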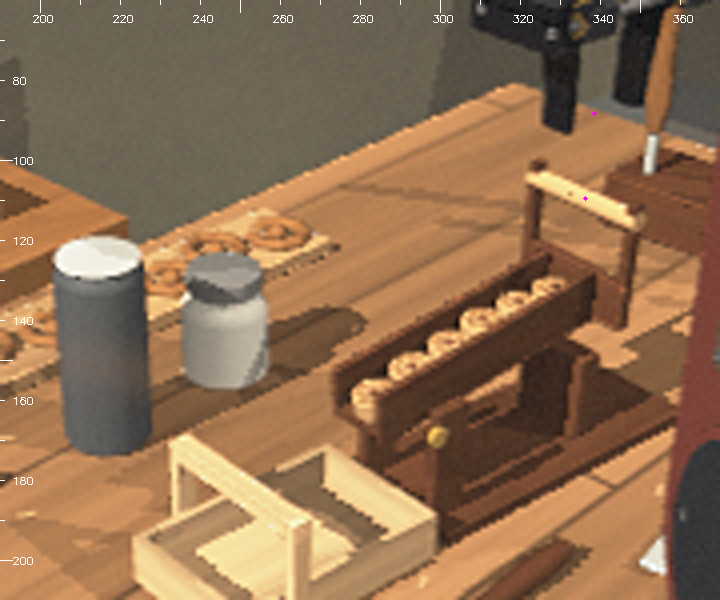

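View pics/t5.png

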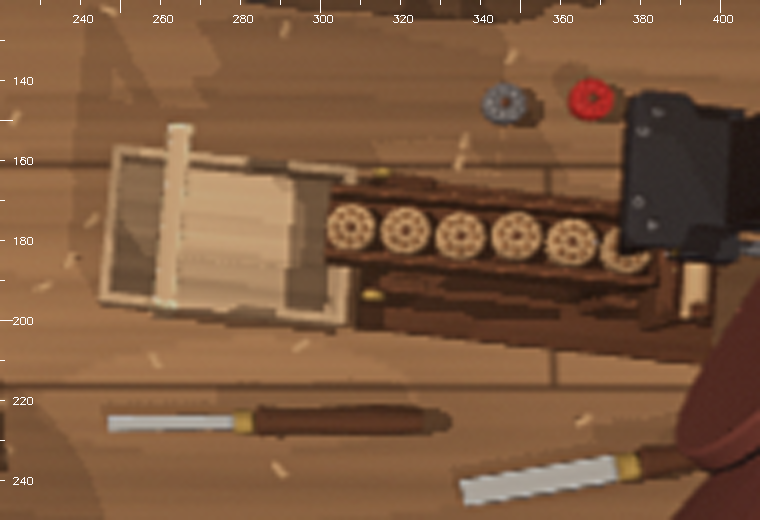

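Call:
jog_arm:
  increments:
    - [0.7,0,10,0,0,0]
    - [0,0,18,0,0,0]
    - [0,0,18,0,0,0]
    - [0,0,16,0,0,0]
    - [0,0,12,0,0,0]
    - [0,0,6,0,0,0]
    - [0,0,1,0,0,0]
    - [0,0,0,0,0,0]

```text
time_s: 13.08
tool_pos: [0.497, -0.2656, 0.17]
tool_rot: [180.0, 0.0, -95.1]
ft_force: [1.3, -0.6, 1.3]
finger_gap: 0.704
```

Call:
jog_arm:
  increments:
    - [0,0,0,0,0,0]
    - [0,0,0,0,0,0]
    - [0,0,0,0,0,0]
    - [0,0,0,0,0,0]
    - [0,0,0,0,0,0]
    - [0,0,0,0,0,0]
    - [0,0,0,0,0,0]
    - [0,0,0,0,0,0]
    - [0,0,0,0,0,0]
    - [0,0,0,0,0,0]
    - [0,0,0,0,0,0]
    - [0,0,0,0,0,0]
  gripper: 1
  force: 15

```text
time_s: 14.08
tool_pos: [0.4968, -0.2673, 0.1704]
tool_rot: [-180.0, -0.1, -95.2]
ft_force: [-0.8, -5.0, -0.2]
finger_gap: 0.156
```

```bash
python3 - <<'E'
from tm import *
s=ctrl.sense();d=delta([.4965,-.2655,.170],[180,0,-95.2],s)
# screw about hinge per 0.02 rad
R=rot(s);P=s["tool_pos"];Hp=np.array([.514,-.0945,.085])
g=P+R.apply([0,0,-.019]); print("g rel hinge",(g-Hp)@ex,(g-Hp)@ez)
w=ey  # rotation about hinge y: lifting handle = +theta about ey?
for th in(.01,.02):
  dR=Ro.from_rotvec(w*th); P2=Hp+dR.apply(P-Hp)
  print(th,(R.inv().apply(P2-P)*1000).round(2),(R.inv().apply(w*th)).round(4),(P2-P).round(4))
E
```

```text
t 14.08 pos [ 0.4968 -0.2673  0.1704] rot [-1.7997e+02 -1.4000e-01 -9.5200e+01] F [-0.8 -5.  -0.2] gap 0.156
shift mm [-1.7  0.4  0.4] turn [-0.0005 -0.0024  0.    ]
g rel hinge -0.17358254469331713 0.10436807492931761
0.01 [-0.86 -0.   -1.73] [-0.    0.01 -0.  ] [0.0001 0.0009 0.0017]
0.02 [-1.73 -0.   -3.46] [-0.    0.02 -0.  ] [0.0002 0.0017 0.0035]
```

Call:
jog_arm:
  increments:
    - [1.5,0,0,0,0,0]
    - [-0.86,0,-1.73,0,0.01,0]
    - [-1.72,0,-3.46,0,0.02,0]
    - [-1.72,0,-3.46,0,0.02,0]
    - [-1.72,0,-3.46,0,0.02,0]
    - [-1.72,0,-3.46,0,0.02,0]
    - [-1.72,0,-3.46,0,0.02,0]
    - [-1.72,0,-3.46,0,0.02,0]
    - [-1.72,0,-3.46,0,0.02,0]
    - [-0.86,0,-1.73,0,0.01,0]
    - [0,0,0,0,0,0]
    - [0,0,0,0,0,0]

```text
time_s: 15.08
tool_pos: [0.4984, -0.2515, 0.1968]
tool_rot: [-180.0, -9.2, -95.1]
ft_force: [3.7, -1.9, -2.5]
finger_gap: 0.155
```

```bash
cat > look.py <<'E'
from tm import *
import sys
n=sys.argv[1]
s=ctrl.sense();print("t",round(s["time_s"],2),s["tool_pos"].round(4),s["tool_rot"].round(1),"F",s["ft_force"].round(1),"gap",round(s["finger_gap"],3))
g=s["tool_pos"]+rot(s).apply([0,0,-.019]);r=g-np.array([.514,-.0945,.085])
print("tilt est",round(np.arctan2(104,172)*-1+np.arctan2(r@ez,-(r@ex)),3),"rad",round(np.hypot(r@ez,r@ex),4))
t=imaging.get_image("top");q=imaging.get_image("side")
import pickle;pickle.dump((t,q),open("im_%s.pkl"%n,"wb"))
def c(im,x0,y0,x1,y1,k): return cv2.resize(im["pixels"][y0:y1,x0:x1,::-1],None,fx=k,fy=k,interpolation=cv2.INTER_CUBIC)
a=c(t,235,140,405,215,4.5);b=c(q,215,75,385,210,4.5)
b=cv2.resize(b,None,fx=.5,fy=.5) if False else b
out=np.zeros((600,800,3),np.uint8)
a=cv2.resize(a,(560,247));b=cv2.resize(b,(440,349))
out[:247,:560]=a;out[247:596,:440]=b
cv2.imwrite("pics/look_%s.png"%n,out[:,:570])
E
python3 look.py a
```

```text
t 15.08 [ 0.4984 -0.2515  0.1968] [-180.    -9.2  -95.1] F [ 3.7 -1.9 -2.5] gap 0.155
tilt est 0.157 rad 0.2024
```

View pics/look_a.png

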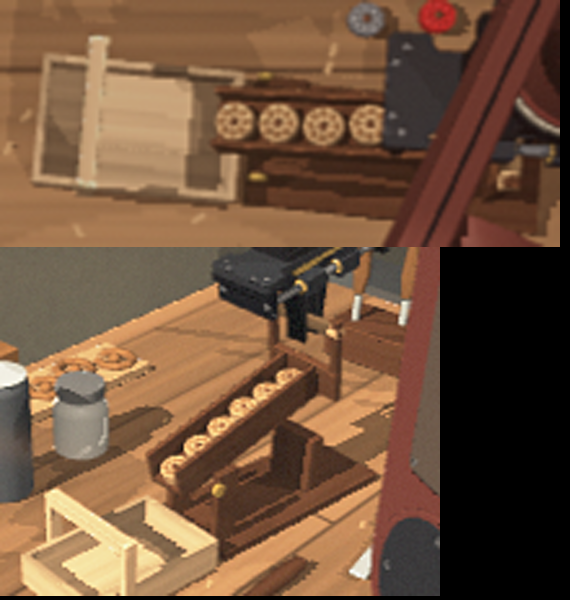

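Call:
jog_arm:
  increments:
    - [-0.86,0,-1.73,0,0.01,0]
    - [-0.86,0,-1.73,0,0.01,0]
    - [-0.86,0,-1.73,0,0.01,0]
    - [-0.86,0,-1.73,0,0.01,0]
    - [0,0,0,0,0,0]
    - [0,0,0,0,0,0]
    - [0,0,0,0,0,0]
    - [0,0,0,0,0,0]
    - [0,0,0,0,0,0]

```text
time_s: 15.93
tool_pos: [0.4988, -0.2472, 0.2026]
tool_rot: [-180.0, -11.4, -95.2]
ft_force: [5.9, -0.8, -3.6]
finger_gap: 0.157
```

```bash
python3 look.py b
```

```text
t 15.93 [ 0.4988 -0.2472  0.2026] [-180.   -11.4  -95.2] F [ 5.9 -0.8 -3.6] gap 0.157
tilt est 0.194 rad 0.2024
```

View pics/look_b.png

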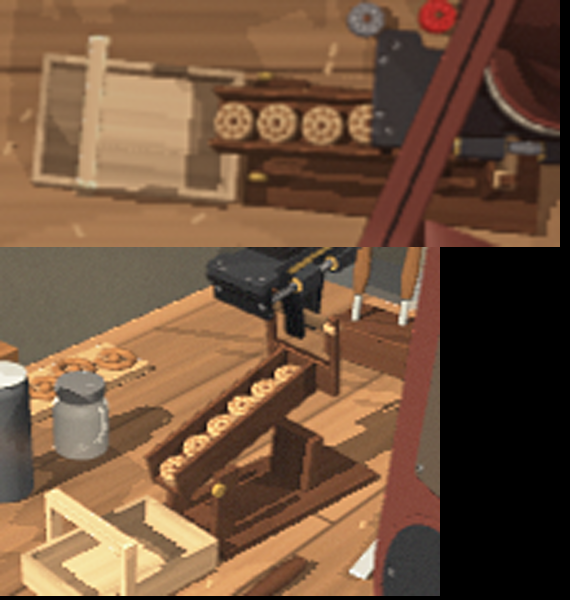

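Call:
jog_arm:
  increments:
    - [-0.86,-0.7,-1.73,0,0.01,0]
    - [-0.86,-0.7,-1.73,0,0.01,0]
    - [0,0,0,0,0,0]
    - [0,0,0,0,0,0]
    - [0,0,0,0,0,0]
    - [0,0,0,0,0,0]
    - [0,0,0,0,0,0]

```text
time_s: 16.62
tool_pos: [0.4992, -0.245, 0.2055]
tool_rot: [179.9, -12.6, -95.2]
ft_force: [-4.1, -1.9, -2.6]
finger_gap: 0.154
```

```bash
python3 look.py c
```

```text
t 16.62 [ 0.4992 -0.245   0.2055] [179.9 -12.6 -95.2] F [-4.1 -1.9 -2.6] gap 0.154
tilt est 0.213 rad 0.2024
```

View pics/look_c.png

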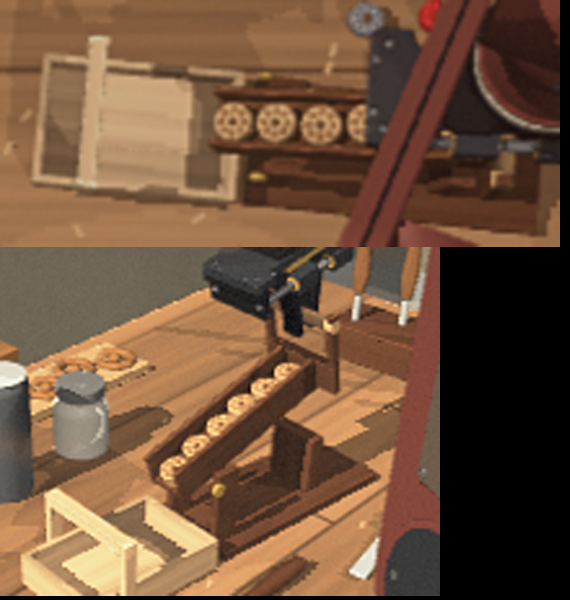

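Call:
jog_arm:
  increments:
    - [-0.86,0.3,-1.73,0,0.01,0]
    - [-0.86,0,-1.73,0,0.01,0]
    - [0,0,0,0,0,0]
    - [0,0,0,0,0,0]
    - [0,0,0,0,0,0]
    - [0,0,0,0,0,0]
    - [0,0,0,0,0,0]

```text
time_s: 17.3
tool_pos: [0.4995, -0.2422, 0.2088]
tool_rot: [179.9, -13.8, -95.1]
ft_force: [-5.0, -0.8, -1.4]
finger_gap: 0.153
```

```bash
python3 look.py d
```

```text
t 17.3 [ 0.4995 -0.2422  0.2088] [179.9 -13.8 -95.1] F [-5.  -0.8 -1.4] gap 0.153
tilt est 0.236 rad 0.2023
```

View pics/look_d.png

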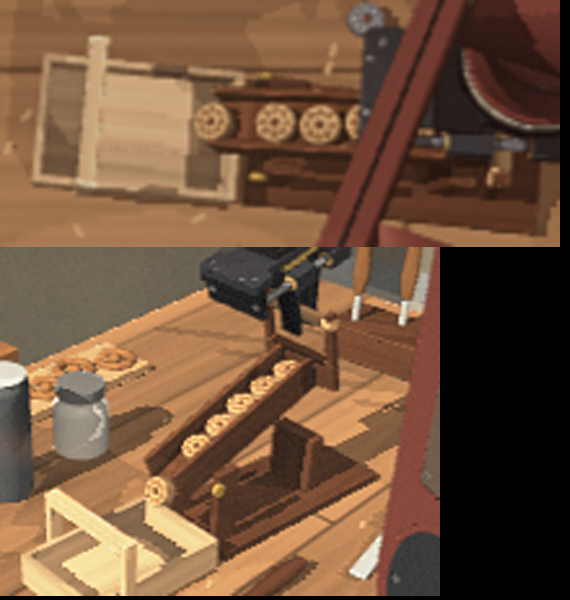

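Call:
jog_arm:
  increments:
    - [0,0.4,0,0,0,0]
    - [0,0,0,0,0,0]
    - [0,0,0,0,0,0]
    - [0,0,0,0,0,0]
    - [-0.86,0,-1.73,0,0.01,0]
    - [-0.86,0,-1.73,0,0.01,0]
    - [-0.86,0,-1.73,0,0.01,0]
    - [0,0,0,0,0,0]
    - [0,0,0,0,0,0]
    - [0,0,0,0,0,0]
    - [0,0,0,0,0,0]
    - [0,0,0,0,0,0]
    - [0,0,0,0,0,0]
    - [0,0,0,0,0,0]

```text
time_s: 18.57
tool_pos: [0.4999, -0.2385, 0.2131]
tool_rot: [180.0, -15.4, -95.2]
ft_force: [-4.7, 1.5, -4.4]
finger_gap: 0.15
```

```bash
python3 look.py e
```

```text
t 18.57 [ 0.4999 -0.2385  0.2131] [180.  -15.4 -95.2] F [-4.7  1.5 -4.4] gap 0.15
tilt est 0.265 rad 0.2023
```

View pics/look_e.png

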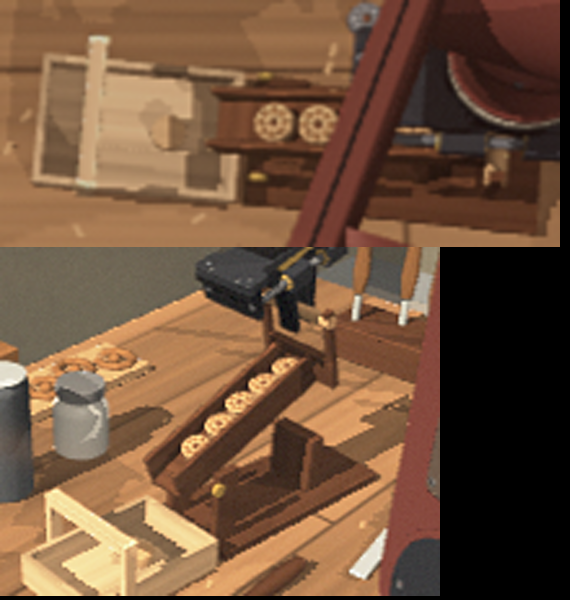

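First rosette lies in the tray; five remain in the file. Raising further.

Call:
jog_arm:
  increments:
    - [-0.86,0.3,-1.73,0,0.01,0]
    - [-0.86,0,-1.73,0,0.01,0]
    - [0,0,0,0,0,0]
    - [0,0,0,0,0,0]
    - [0,0,0,0,0,0]
    - [0,0,0,0,0,0]
    - [0,0,0,0,0,0]
    - [0,0,0,0,0,0]
    - [0,0,0,0,0,0]

```text
time_s: 19.42
tool_pos: [0.5001, -0.2359, 0.216]
tool_rot: [-180.0, -16.6, -95.2]
ft_force: [-1.1, 3.8, -6.3]
finger_gap: 0.157
```

```bash
python3 look.py f
```

```text
t 19.42 [ 0.5001 -0.2359  0.216 ] [-180.   -16.6  -95.2] F [-1.1  3.8 -6.3] gap 0.157
tilt est 0.285 rad 0.2023
```

View pics/look_f.png

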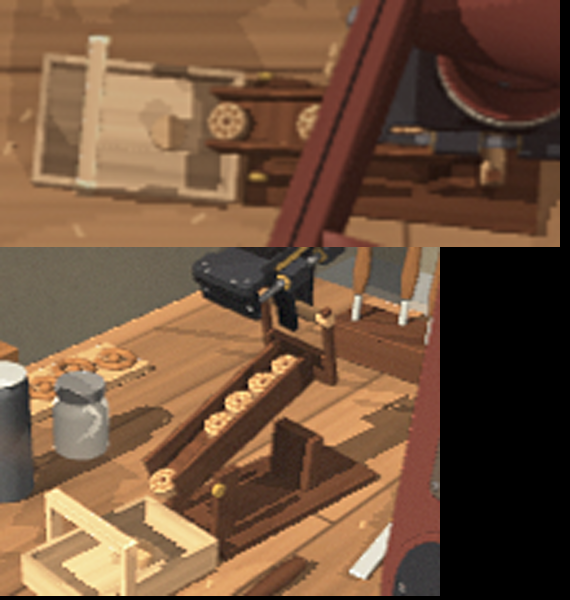

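Call:
jog_arm:
  increments:
    - [0,0,0,0,0,0]
    - [0,0,0,0,0,0]
    - [0,0,0,0,0,0]
    - [0,0,0,0,0,0]
    - [-0.86,0,-1.73,0,0.01,0]
    - [-0.86,0,-1.73,0,0.01,0]
    - [-0.86,0,-1.73,0,0.01,0]
    - [0,0,0,0,0,0]
    - [0,0,0,0,0,0]
    - [0,0,0,0,0,0]
    - [0,0,0,0,0,0]
    - [0,0,0,0,0,0]
    - [0,0,0,0,0,0]
    - [0,0,0,0,0,0]
    - [0,0,0,0,0,0]

```text
time_s: 20.77
tool_pos: [0.5005, -0.232, 0.2202]
tool_rot: [-180.0, -18.3, -95.2]
ft_force: [2.4, 4.6, -9.1]
finger_gap: 0.153
```

```bash
python3 look.py g
```

```text
t 20.77 [ 0.5005 -0.232   0.2202] [-180.   -18.3  -95.2] F [ 2.4  4.6 -9.1] gap 0.153
tilt est 0.315 rad 0.2023
```

View pics/look_g.png

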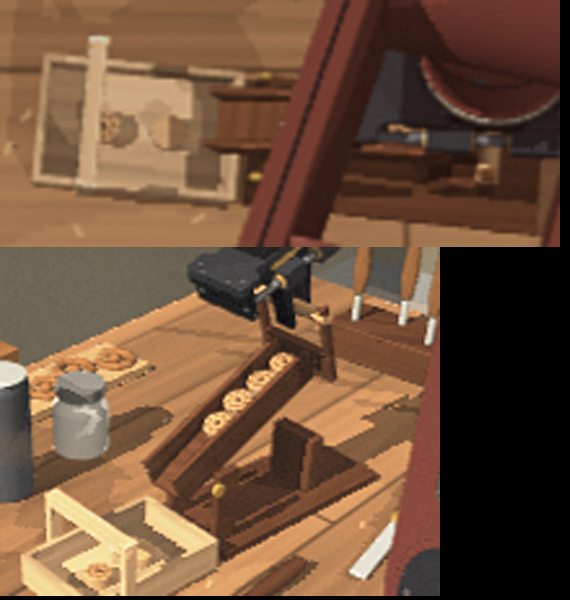

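Call:
jog_arm:
  increments:
    - [-1.2,-0.2,-1.4,0,0.01,0]
    - [-1.1,0,-1.4,0,0.01,0]
    - [0,0,0,0,0,0]
    - [0,0,0,0,0,0]
    - [0,0,0,0,0,0]
    - [0,0,0,0,0,0]
    - [0,0,0,0,0,0]
    - [0,0,0,0,0,0]
    - [0,0,0,0,0,0]

```text
time_s: 21.62
tool_pos: [0.5008, -0.2294, 0.2226]
tool_rot: [-180.0, -19.5, -95.2]
ft_force: [0.0, 0.6, -4.3]
finger_gap: 0.158
```

```bash
python3 look.py i
```

```text
t 21.62 [ 0.5008 -0.2294  0.2226] [-180.   -19.5  -95.2] F [ 0.   0.6 -4.3] gap 0.158
tilt est 0.334 rad 0.2022
```

View pics/look_i.png

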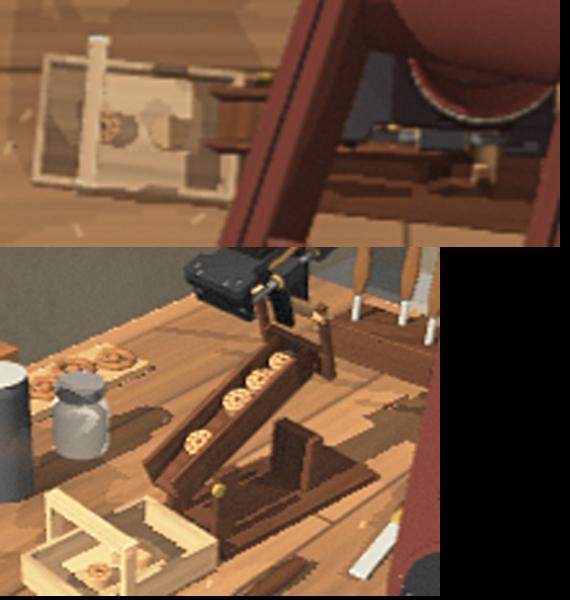

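Call:
jog_arm:
  increments:
    - [0,0,0,0,0,0]
    - [0,0,0,0,0,0]
    - [0,0,0,0,0,0]
    - [0,0,0,0,0,0]
    - [0,0,0,0,0,0]
    - [0,0,0,0,0,0]
    - [0,0,0,0,0,0]

```text
time_s: 22.3
tool_pos: [0.5008, -0.2294, 0.2226]
tool_rot: [-180.0, -19.5, -95.2]
ft_force: [-1.1, -1.0, -2.4]
finger_gap: 0.153
```

```bash
python3 look.py j
```

```text
t 22.3 [ 0.5008 -0.2294  0.2226] [-180.   -19.5  -95.2] F [-1.1 -1.  -2.4] gap 0.153
tilt est 0.334 rad 0.2022
```

View pics/look_j.png

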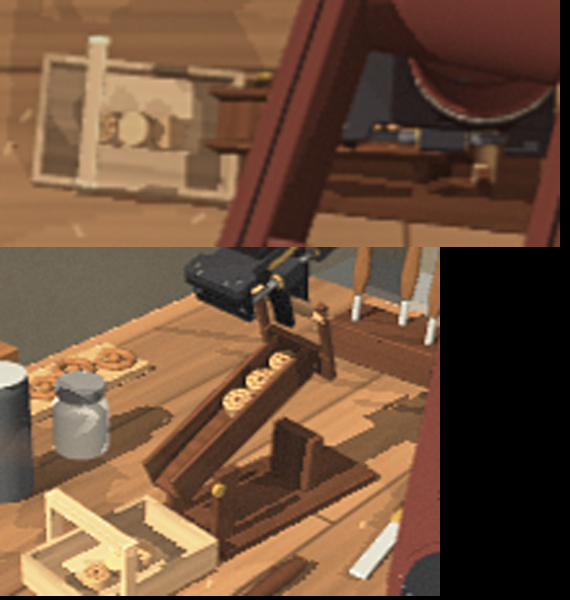

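Call:
jog_arm:
  increments:
    - [0.86,0,1.73,0,-0.01,0]
    - [1.72,0.1,3.46,0,-0.02,0]
    - [2.15,0,4.32,0,-0.025,0]
    - [2.15,0.1,4.32,0,-0.025,0]
    - [2.15,0,4.32,0,-0.025,0]
    - [2.15,0.1,4.32,0,-0.025,0]
    - [2.15,0,4.32,0,-0.025,0]
    - [2.15,0.1,4.32,0,-0.025,0]
    - [2.25,0,4.22,0,-0.025,0]
    - [2.25,0.1,4.22,0,-0.025,0]
    - [2.25,0,4.22,0,-0.025,0]
    - [2.25,0.1,4.22,0,-0.025,0]
    - [2.25,0,4.22,0,-0.025,0]
    - [1.82,0,3.36,0,-0.02,0]
    - [0.86,0,1.73,0,-0.01,0]
    - [0.43,0,0.86,0,-0.005,0]
    - [0,0,0,0,0,0]
    - [0,0,0,0,0,0]

```text
time_s: 23.9
tool_pos: [0.4967, -0.2675, 0.1701]
tool_rot: [180.0, 0.2, -95.2]
ft_force: [0.7, 5.3, -3.6]
finger_gap: 0.153
```

```bash
python3 look.py k
```

```text
t 23.9 [ 0.4967 -0.2675  0.1701] [180.    0.2 -95.2] F [ 0.7  5.3 -3.6] gap 0.153
tilt est -0.005 rad 0.2027
```

View pics/look_k.png

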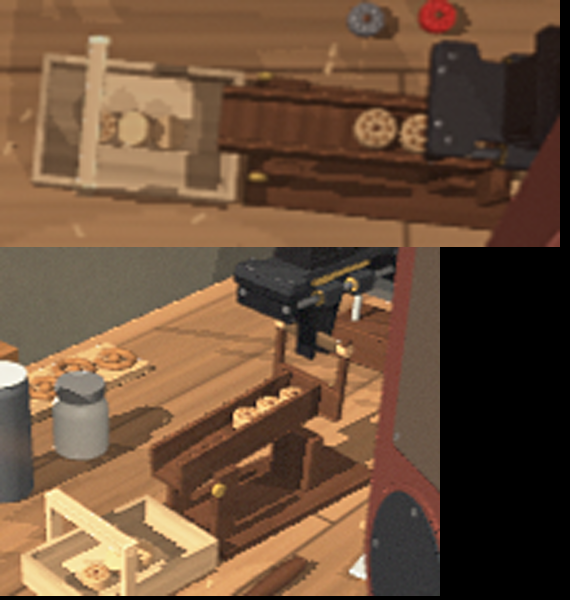

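Call:
jog_arm:
  increments:
    - [0,0,0,0,0,0]
    - [0,0,0,0,0,0]
    - [0,0,0,0,0,0]
    - [0,0,0,0,0,0]
    - [0,0,0,0,0,0]
    - [0,0,0,0,0,0]
    - [0,0,0,0,0,0]
    - [0,0,0,0,0,0]
    - [0,0,-6,0,0,0]
    - [0,0,-14,0,0,0]
    - [0,0,-20,0,0,0]
    - [0,0,-20,0,0,0]
    - [0,0,-14,0,0,0]
    - [0,0,-6,0,0,0]
    - [0,0,0,0,0,0]
  gripper: 0.3

```text
time_s: 25.25
tool_pos: [0.4975, -0.2692, 0.2529]
tool_rot: [-179.8, -0.1, -95.2]
ft_force: [-0.0, 0.8, -0.1]
finger_gap: 0.697
```

```bash
python3 look.py l; python3 -c "
from h import *
delta([.5265,.0394,.25],[180,0,-95.2])"
```

```text
t 25.25 [ 0.4975 -0.2692  0.2529] [-1.798e+02 -1.000e-01 -9.520e+01] F [-0.   0.8 -0.1] gap 0.697
tilt est 0.273 rad 0.2564
t 25.35 pos [ 0.4964 -0.2684  0.2501] rot [ 1.7998e+02  1.0000e-02 -9.5170e+01] F [ 0.9  0.3 -0.1] gap 0.701
shift mm [-3.093e+02 -2.300e+00  2.000e-01] turn [0.0004 0.0003 0.0005]
```

View pics/look_l.png

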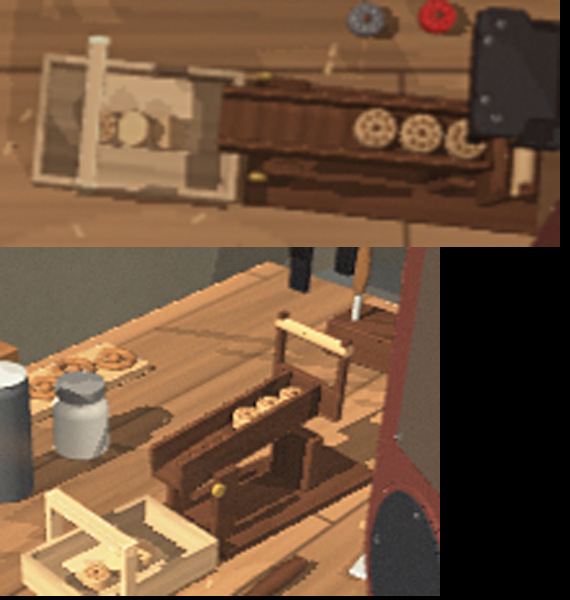

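Call:
jog_arm:
  increments:
    - [-12,-0.3,0,0,0,0]
    - [-26,-1,0,0,0,0]
    - [-30,-1,0,0,0,0]
    - [-30,0,0,0,0,0]
    - [-30,0,0,0,0,0]
    - [-30,0,0,0,0,0]
    - [-30,0,0,0,0,0]
    - [-30,0,0,0,0,0]
    - [-30,0,0,0,0,0]
    - [-30,0,0,0,0,0]
    - [-20,0,0,0,0,0]
    - [-11.3,0,14,0,0,0]
    - [0,0,26,0,0,0]
    - [0,0,26,0,0,0]
    - [0,0,26,0,0,0]
    - [0,0,20,0,0,0]
    - [0,0,12,0,0,0]
    - [0,0,0,0,0,0]
    - [0,0,0,0,0,0]

```text
time_s: 26.93
tool_pos: [0.526, 0.0397, 0.126]
tool_rot: [179.9, 0.0, -95.2]
ft_force: [0.5, -0.4, -0.4]
finger_gap: 0.704
```

```bash
python3 -c "
from h import *
s=ctrl.sense()
delta([.5265,.0394,.0657],[180,0,-95.2],s)
q=imaging.get_image('side');crop(q,190,100,330,240,5,'pics/s6.png',proj(q,np.array([s['tool_pos']])))
"
```

```text
t 26.93 pos [0.526  0.0397 0.126 ] rot [ 1.7989e+02  1.0000e-02 -9.5160e+01] F [ 0.5 -0.4 -0.4] gap 0.704
shift mm [ 0.2 -0.6 60.3] turn [0.002  0.0001 0.0007]
```

View pics/s6.png

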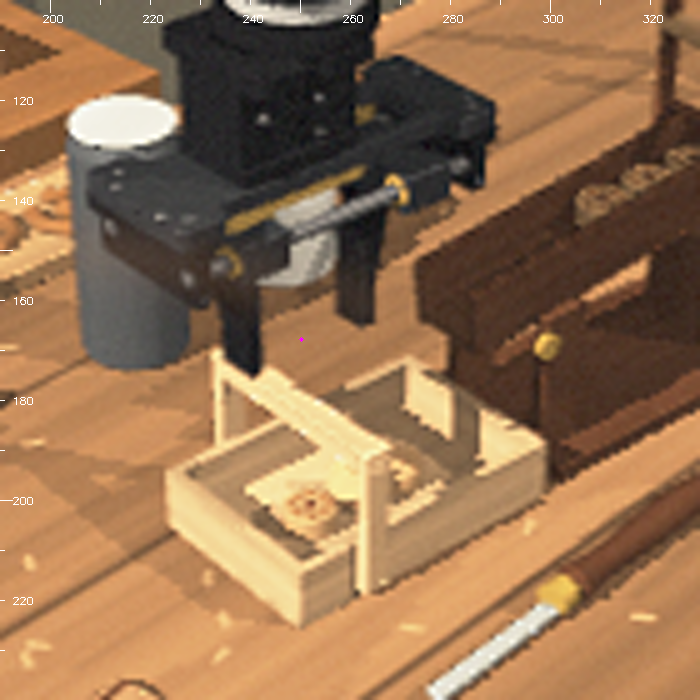

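Call:
jog_arm:
  increments:
    - [0,-0.4,10,0,0,0]
    - [0,0,16,0,0,0]
    - [0,0,16,0,0,0]
    - [0,0,11,0,0,0]
    - [0,0,5,0,0,0]
    - [0,0,2,0,0,0]
    - [0,0,0,0,0,0]

```text
time_s: 27.57
tool_pos: [0.5273, 0.0392, 0.0667]
tool_rot: [-180.0, 0.0, -95.2]
ft_force: [0.0, 0.4, -0.1]
finger_gap: 0.702
```

Call:
jog_arm:
  increments:
    - [0,0,0,0,0,0]
    - [0,0,0,0,0,0]
    - [0,0,0,0,0,0]
    - [0,0,0,0,0,0]
    - [0,0,0,0,0,0]
    - [0,0,0,0,0,0]
    - [0,0,0,0,0,0]
    - [0,0,0,0,0,0]
    - [0,0,0,0,0,0]
    - [0,0,0,0,0,0]
    - [0,0,0,0,0,0]
    - [0,0,0,0,0,0]
  gripper: 1
  force: 55

```text
time_s: 28.57
tool_pos: [0.5271, 0.0393, 0.0667]
tool_rot: [180.0, 0.0, -95.2]
ft_force: [-0.2, 0.0, 1.2]
finger_gap: 0.153
```

```bash
python3 - <<'E'
from h import *
import pickle
s=ctrl.sense();print(s["tool_pos"].round(4),s["tool_rot"].round(2),s["finger_gap"],s["ft_force"].round(1))
t,_=pickle.load(open("im5.pkl","rb"))
t0,_=pickle.load(open("im0.pkl","rb"))
crop(t0,130,175,230,255,8,"pics/board.png")
c=proj(t0,[[.4204,.2699,.008]]);print(c)
E
```

```text
[0.5271 0.0393 0.0667] [180.     0.   -95.17] 0.1527048534025594 [-0.2  0.   1.2]
[[181.00862245 215.3490656 ]]
```

View pics/board.png

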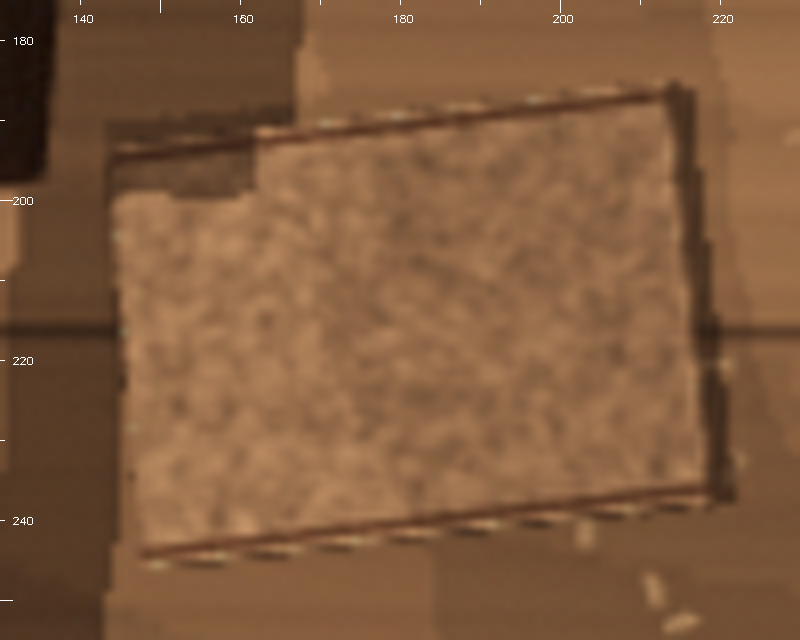

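```bash
python3 - <<'E'
from h import *
import pickle
t0,s0=pickle.load(open("im0.pkl","rb"))
c=ray(t0,(180.2,214.7),.008);print(c, proj(s0,[c]))
y=np.radians(96.4);bar=c+.04*np.array([np.cos(y),np.sin(y),0]);print("bar",bar)
s=ctrl.sense()
delta([bar[0],bar[1],.107],[180,0,-95.2],s)
R=Ro.from_euler("xyz",[180,0,-83.6],degrees=True)
print("in final frame",R.inv().apply(bar-s["tool_pos"])*1000)
E
```

```text
[0.42222734 0.2722317  0.008     ] [[207.51086564 274.2781103 ]]
bar [0.41776858 0.31198242 0.008     ]
t 28.57 pos [0.5271 0.0393 0.0667] rot [180.     0.   -95.17] F [-0.2  0.   1.2] gap 0.153
shift mm [-261.8  133.5  -40.3] turn [0.     0.     0.0005]
in final frame [-283.21914241   78.29327131   58.66880595]
```

Call:
jog_arm:
  increments:
    - [0,0,-2,0,0,0]
    - [0,0,-6,0,0,0]
    - [0,0,-7,0,0,0]
    - [0,0,-5,0,0,0]
    - [-5,0,0,0,0,0]
    - [-10,0,0,0,0,0]
    - [-15,0,0,0,0,0]
    - [-15,0,0,0,0,0]
    - [-15,0,0,0,0,0]
    - [-15,0,0,0,0,0]
    - [-15,0,-2,0,0,0]
    - [-12,4,-4,0,0,0]
    - [-12,8,-5,0,0,0]
    - [-12,10,-5,0,0,0]
    - [-12,10,-5,0,0,0]
    - [-12,10,-4,0,0,0]
    - [-12,10,-2,0,0,0]
    - [-12,10,0,0,0,0]
    - [-10,10,0,0,0,0]
    - [-8,8,0,0,0,0]

```text
time_s: 30.23
tool_pos: [0.4634, 0.2389, 0.1138]
tool_rot: [180.0, 0.0, -95.1]
ft_force: [0.3, -0.7, -3.3]
finger_gap: 0.152
```

```bash
python3 - <<'E'
from h import *
s=ctrl.sense()
delta([.4178,.312,.107],[180,0,-83.6],s)
R=Ro.from_euler("xyz",[180,0,-83.6],degrees=True)
print("in final frame",R.inv().apply(np.array([.4178,.312,.0747])-s["tool_pos"])*1000)
q=imaging.get_image('side');t=imaging.get_image('top')
crop(q,100,120,300,270,4,'pics/s7.png')
crop(t,120,110,310,260,4,'pics/t7.png')
E
```

```text
t 30.23 pos [0.4634 0.2389 0.1138] rot [ 1.7998e+02  1.0000e-02 -9.5130e+01] F [ 0.3 -0.7 -3.3] gap 0.152
shift mm [-68.8  51.9   6.9] turn [ 3.000e-04  2.000e-04 -2.013e-01]
in final frame [-77.7678322   37.13817423  39.14632835]
```

View pics/s7.png

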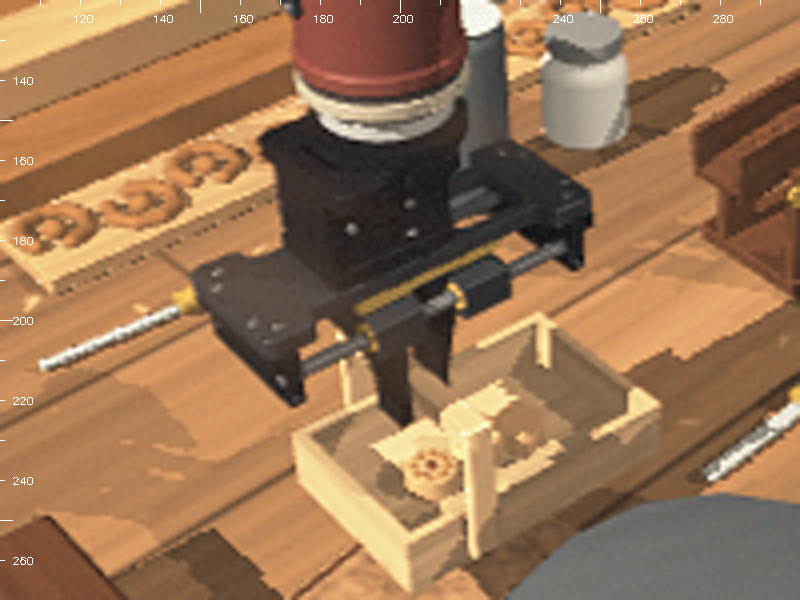

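View pics/t7.png

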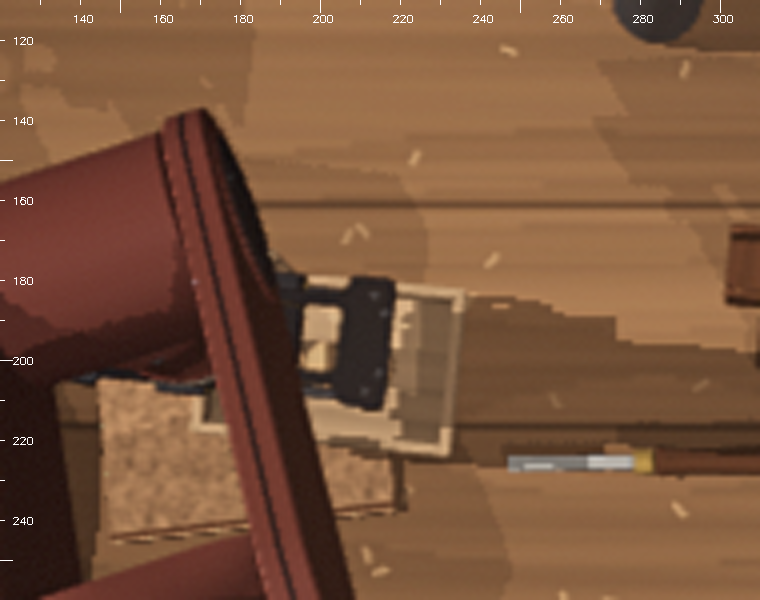

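```bash
python3 - <<'E'
from h import *
import pickle
t,s=pickle.load(open("im0.pkl","rb"))
# consistency of candidate correspondences
for us in [(287,313),(270,250),(358,330),(225,300)]:
  for ut in [(45,285),(20,305),(65,262),(75,312)]:
    P=tri([t,s],[ut,us]); e=[np.linalg.norm(proj(t,[P])[0]-ut),np.linalg.norm(proj(s,[P])[0]-us)]
    print(us,ut,P.round(3),np.round(e,0))
crop(t,0,240,100,360,5,"pics/lamp.png")
E
```

```text
(287, 313) (45, 285) [0.186 0.435 0.296] [46. 77.]
(287, 313) (20, 305) [0.161 0.459 0.337] [46. 80.]
(287, 313) (65, 262) [0.217 0.412 0.257] [49. 79.]
(287, 313) (75, 312) [0.162 0.406 0.262] [25. 42.]
(270, 250) (45, 285) [0.214 0.409 0.349] [39. 60.]
(270, 250) (20, 305) [0.187 0.434 0.383] [39. 63.]
(270, 250) (65, 262) [0.245 0.386 0.318] [42. 61.]
(270, 250) (75, 312) [0.191 0.383 0.327] [18. 28.]
(358, 330) (45, 285) [0.147 0.421 0.326] [ 69. 123.]
(358, 330) (20, 305) [0.126 0.447 0.361] [ 67. 126.]
(358, 330) (65, 262) [0.173 0.398 0.296] [ 73. 126.]
(358, 330) (75, 312) [0.123 0.39  0.281] [47. 83.]
(225, 300) (45, 285) [0.222 0.455 0.281] [26. 43.]
(225, 300) (20, 305) [0.192 0.476 0.325] [27. 46.]
(225, 300) (65, 262) [0.258 0.435 0.237] [28. 44.]
(225, 300) (75, 312) [0.196 0.427 0.261] [ 6. 10.]
```

View pics/lamp.png

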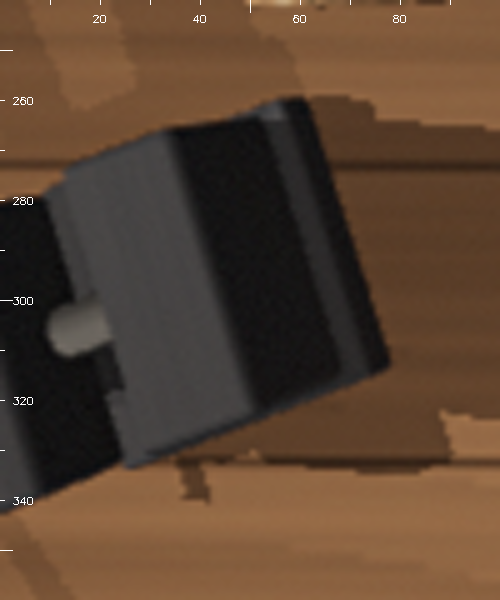

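Call:
jog_arm:
  increments:
    - [0,0,0,0,0,-0.012]
    - [0,0,0,0,0,-0.025]
    - [-3,1,0,0,0,-0.03]
    - [-6,2,0,0,0,-0.03]
    - [-8,4,0,0,0,-0.03]
    - [-10,5,0,0,0,-0.03]
    - [-10,5,0,0,0,-0.027]
    - [-10,5,0,0,0,-0.017]
    - [-10,5,0,0,0,0]
    - [-8,4,0,0,0,0]
    - [-6,3,0,0,0,0]
    - [-3,1,0,0,0,0]
    - [0,0,0,0,0,0]
    - [0,0,0,0,0,0]

```text
time_s: 31.5
tool_pos: [0.4252, 0.3091, 0.1137]
tool_rot: [-180.0, -0.0, -83.6]
ft_force: [-0.9, -0.8, -2.8]
finger_gap: 0.152
```

```bash
python3 - <<'E'
from h import *
s=ctrl.sense()
delta([.4178,.312,.0747],[180,0,-83.6],s)
q=imaging.get_image('side');t=imaging.get_image('top')
crop(q,60,140,260,290,4,'pics/s8.png')
crop(t,100,150,260,260,4,'pics/t8.png')
E
```

```text
t 31.5 pos [0.4252 0.3091 0.1137] rot [-1.7999e+02 -1.0000e-02 -8.3630e+01] F [-0.9 -0.8 -2.8] gap 0.152
shift mm [-3.7  7.  39. ] turn [-0.0001 -0.0003 -0.0005]
```

View pics/s8.png

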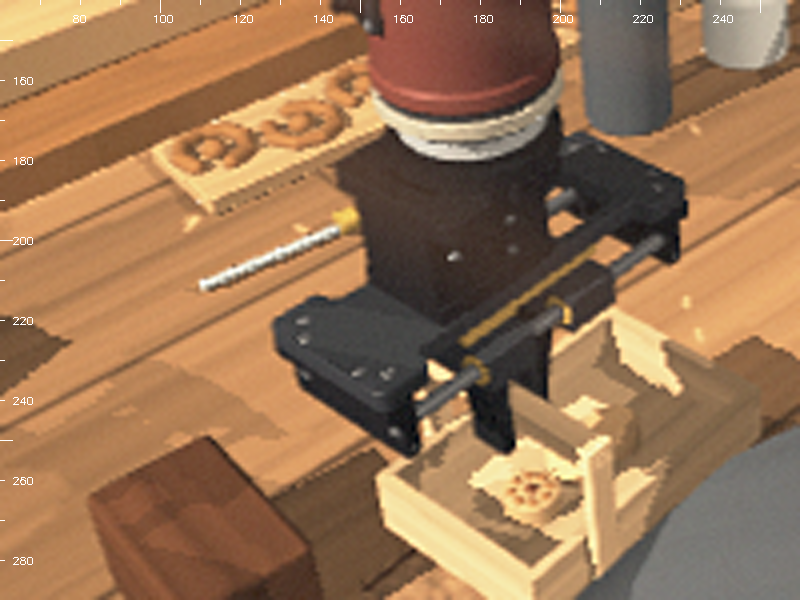

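View pics/t8.png

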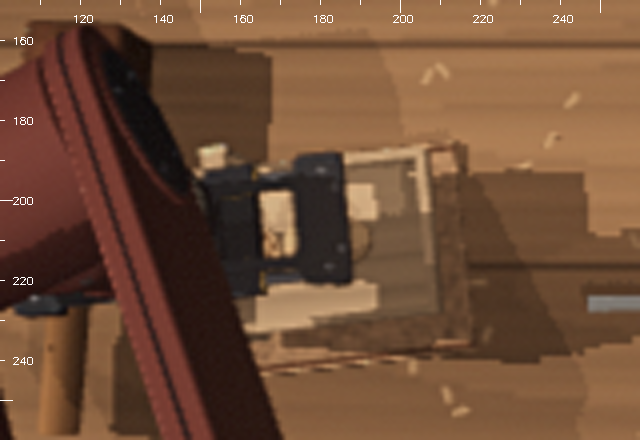

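Level with the rosettes still inside; mallet clear. Final shift and lowering.

Call:
jog_arm:
  increments:
    - [-1,2,0,0,0,0]
    - [-1.7,3,2,0,0,0]
    - [-1,2,5,0,0,0]
    - [0,0,8,0,0,0]
    - [0,0,8,0,0,0]
    - [0,0,6,0,0,0]
    - [0,0,4,0,0,0]
    - [0,0,2.5,0,0,0]
    - [0,0,1.5,0,0,0]
    - [0,0,1,0,0,0]
    - [0,0,0.8,0,0,0]
    - [0,0,0,0,0,0]
    - [0,0,0,0,0,0]

```text
time_s: 32.68
tool_pos: [0.4181, 0.3121, 0.0752]
tool_rot: [-180.0, 0.0, -83.6]
ft_force: [-0.9, -0.4, -3.6]
finger_gap: 0.154
```

```bash
python3 - <<'E'
from h import *
s=ctrl.sense()
delta([.4178,.312,.0747],[180,0,-83.6],s)
q=imaging.get_image('side');t=imaging.get_image('top')
crop(q,80,170,260,310,4,'pics/s9.png')
crop(t,100,150,260,260,4,'pics/t9.png')
E
```

```text
t 32.68 pos [0.4181 0.3121 0.0752] rot [-1.7997e+02  1.0000e-02 -8.3650e+01] F [-0.9 -0.4 -3.6] gap 0.154
shift mm [0.  0.3 0.5] turn [-0.0005  0.0001 -0.0009]
```

View pics/s9.png

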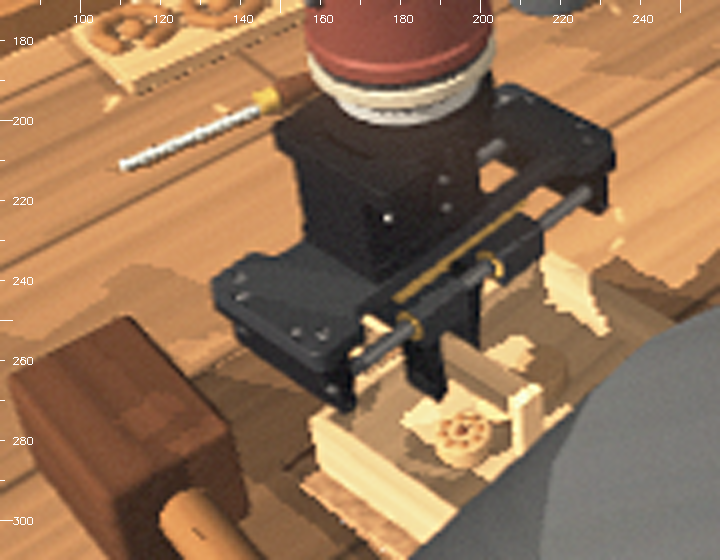

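View pics/t9.png

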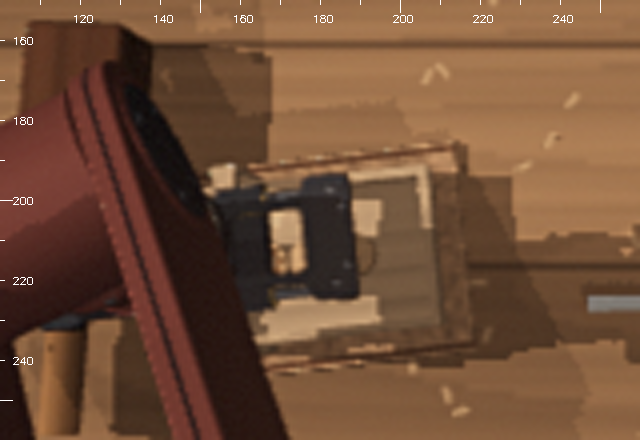

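Call:
jog_arm:
  increments:
    - [0,0,0.5,0,0,0]
    - [0,0,0.5,0,0,0]
    - [0,0,0.3,0,0,0]
    - [0,0,0,0,0,0]
    - [0,0,0,0,0,0]

```text
time_s: 33.2
tool_pos: [0.4181, 0.3122, 0.0747]
tool_rot: [-180.0, 0.0, -83.6]
ft_force: [-3.0, -1.9, 4.5]
finger_gap: 0.156
```

Call:
jog_arm:
  increments:
    - [0,0,0,0,0,0]
    - [0,0,0,0,0,0]
    - [0,0,0,0,0,0]
    - [0,0,0,0,0,0]
    - [0,0,0,0,0,0]
    - [0,0,0,0,0,0]
    - [0,0,0,0,0,0]
    - [0,0,0,0,0,0]
    - [0,0,-6,0,0,0]
    - [0,0,-14,0,0,0]
    - [0,0,-20,0,0,0]
    - [0,0,-25,0,0,0]
    - [0,0,-25,0,0,0]
    - [0,0,-25,0,0,0]
    - [0,0,-15,0,0,0]
  gripper: 0.3

```text
time_s: 34.45
tool_pos: [0.4189, 0.3126, 0.2072]
tool_rot: [-179.8, 0.1, -83.6]
ft_force: [0.1, 0.8, 0.0]
finger_gap: 0.703
```

Call:
jog_arm:
  increments:
    - [10,0,-20,0,0,0]
    - [22,0,-20,0,0,0]
    - [28,0,0,0,0,0]
    - [28,0,0,0,0,0]
    - [28,0,0,0,0,0]
    - [28,0,0,0,0,0]
    - [28,0,0,0,0,0]
    - [28,0,0,0,0,0]
    - [20,0,0,0,0,0]
    - [10,0,0,0,0,0]
    - [0,0,0,0,0,0]
    - [0,0,0,0,0,0]

```text
time_s: 35.45
tool_pos: [0.4433, 0.0836, 0.2438]
tool_rot: [-180.0, 0.0, -83.7]
ft_force: [0.1, -0.2, 0.5]
finger_gap: 0.697
```

```bash
python3 - <<'E'
from h import *
s=ctrl.sense();print(s["time_s"],s["tool_pos"])
q=imaging.get_image('side');t=imaging.get_image('top')
cv2.imwrite("pics/side10.png",cv2.resize(q["pixels"][:,:,::-1],(800,600)))
cv2.imwrite("pics/top10.png",cv2.resize(t["pixels"][:,:,::-1],(800,600)))
crop(t,130,175,230,255,8,"pics/t10.png")
E
```

```text
35.45 [0.44328118 0.08360025 0.24381611]
```

View pics/side10.png

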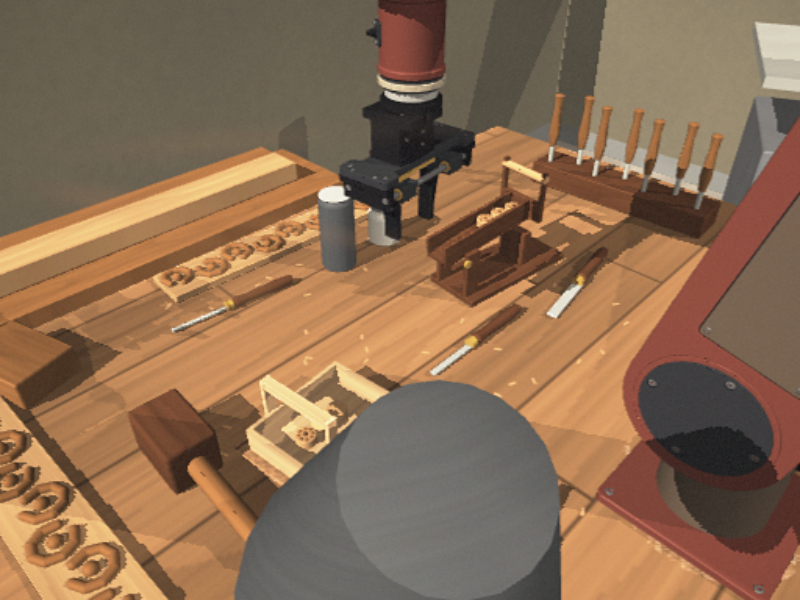

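View pics/top10.png

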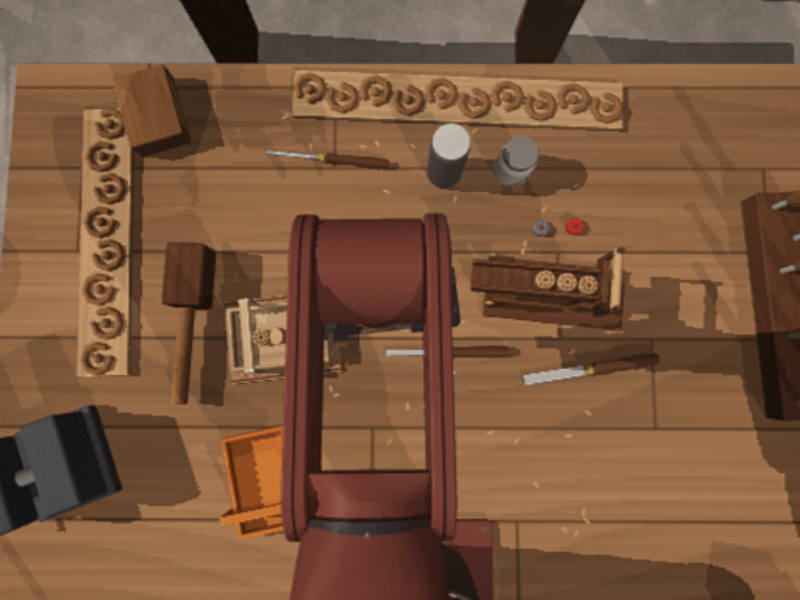

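View pics/t10.png

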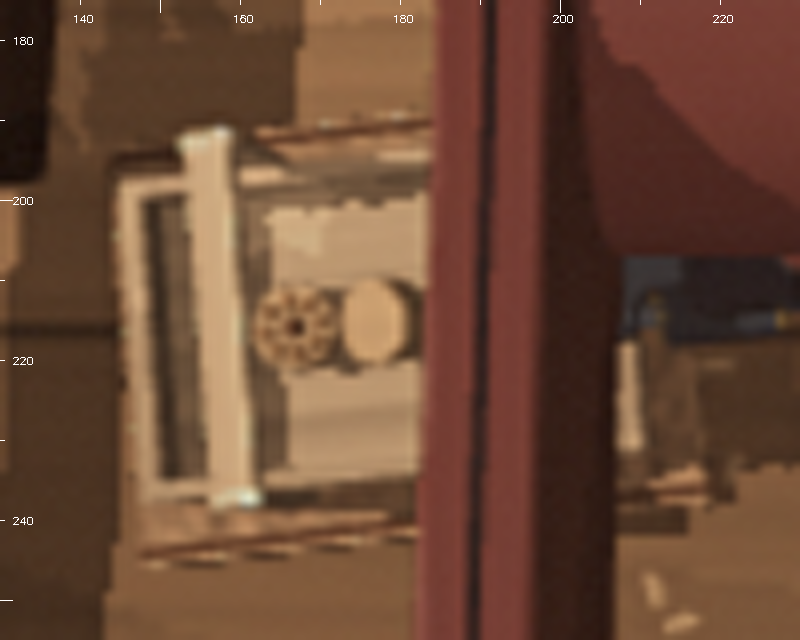

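Call:
jog_arm:
  increments:
    - [10,0,-10,0,0,0]
    - [22,0,-10,0,0,0]
    - [28,0,0,0,0,0]
    - [28,0,0,0,0,0]
    - [28,0,0,0,0,0]
    - [24,0,0,0,0,0]
    - [10,0,0,0,0,0]
    - [0,0,0,0,0,0]
    - [0,0,0,0,0,0]

```text
time_s: 36.3
tool_pos: [0.4599, -0.0654, 0.2638]
tool_rot: [-180.0, 0.0, -83.7]
ft_force: [-0.1, 1.1, 0.8]
finger_gap: 0.7
```

```bash
python3 - <<'E'
from h import *
t=imaging.get_image('top')
y=np.radians(96.35);c=np.array([.4225,.2724,0]);ex=np.array([np.cos(y),np.sin(y),0]);ey=np.array([-ex[1],ex[0],0])
pts=[c+ex*a*.085+ey*b*.055+[0,0,.044] for a in(-1,1) for b in(-1,1)]
crop(t,130,175,230,255,8,"pics/t11.png",proj(t,np.array(pts)))
E
```

```text
(no output)
```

View pics/t11.png

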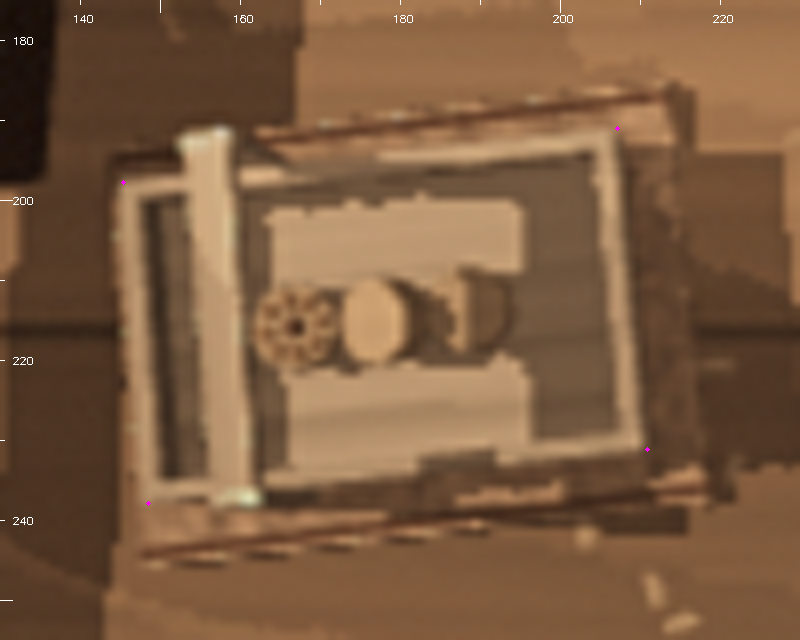

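```bash
python3 - <<'E'
from h import *
t=imaging.get_image('top')
a=ray(t,(177.0,214.25),.044);b=ray(t,(180.2,214.7),.008);print(a,b,a-b)
s=ctrl.sense();print(s["time_s"],np.abs(s["dq"]).max())
print(workorder.close_job())
E
```

```text
[0.42143963 0.27381877 0.044     ] [0.42222734 0.2722317  0.008     ] [-0.0007877   0.00158706  0.036     ]
36.4 0.3881239261744139
the job is handed in; nothing more can be done
None
```

I stood the tray under the trough's lip and raised the handle in steps. Rosettes slid out at about 0.24, 0.28 and 0.33 rad. Once three were out, I let the trough back down to rest, carried the tray level by its bar and set it on the cork board. The job was handed in at 36.4 s, against the 72 s limit.

**Last checks (camera):**
- **Rosettes:** three are in the tray and three are still in the trough. I saw none spilled and the gripper did not touch any.
- **Tray position:** its centre measures about 2 mm from the board's centre, with its long side along the board. The corner-based measurements of the board itself disagreed by about 3 mm, so the true offset could be a little larger.
- **Surroundings:** the trough is at rest and, by eye in both final pictures, the chisels, mallet, canister and glue pot are where they were. The arm is standing clear of everything.

No check failed. While I was lifting the trough, the handle force rose to about 10 N from a slight alignment error, so I eased it with small corrections. The orange tray's right half was hidden by the arm in the last wide picture, but nothing had been near it.

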